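Shut up the puri press after nut cracking

ROBOT

A 7-joint arm with a two-finger parallel gripper is mounted at the origin on the work surface. World frame = base frame: x ahead of the robot, y to its left, z up, the work surface at z = 0. Lengths are in m, angles in rad, forces in N, time in s.
With the tool pointing down it reaches from about 0.4 to 0.9 m from the base axis. Payload 5.5 kg.
Tool frame: the origin (TCP) lies between the finger pads; the fingertips stand 22 mm ahead of it and the grasp point (between the pads) lies 3 mm ahead of it; y points along the fingers, x is the direction in which the jaws open and shut, and the axes are right-handed (so a half turn about y gives the same grasp; the last joint's range is limited). The gripper opens to 92 mm and grips with 3 to 60 N. Pads are 19 mm wide; open, the fingers measure 130 mm over their backs; the gripper's body (75 mm by 190 mm) begins 47 mm behind the grasp point.
Start: joints at [-1.041, 0.501, -0.427, 1.55, 0.221, 1.138, -0.21], TCP at [0.171, 0.627, 0.249] pointing down, gripper open.
Joint ranges: [-2.88, 2.88], [-0.31, 2.03], [-1.54, 1.56], [0.2, 2.42], [-1.41, 4.55], [0.19, 2.02], [-2.57, 2.57]. Speed limits (rad/s): [2.57, 2.57, 3.14, 3.14, 3.14, 3.14, 3.14].

INTERFACE

Orientations are given as a unit quaternion [x, y, z, w].
In Python, from workcell import arm gives the robot as it stands.
- The arm moves only by the tool apply_moves, never from a script. Its argument "deltas" is a list of rows, each an object of numbers: "tx", "ty", "tz": the shift along the tool's x, y, z in mm; "yaw": the turn about the tool's y in degrees. A call has exactly 10 rows; each row is the pose to reach, as a shift and turn from the pose commanded when the call began, along the tool's axes at that moment; what a row does not reach only later rows make up. A row lasts 1/8 s, in which the tool goes at most 62.5 mm and 10.7 degrees, less where a joint would pass 70% of its speed; a pose out of reach is approached as far as the arm can. A call with a gripper value outside its range is refused whole. "hand" is the closure, from 0 (fully open) to 1 (shut), set as the call begins (left out, the last holds). The fingers move at their own pace and stop on an object; "grip_force" is the grip in N (left out, the last holds). Time passes only in rows, so rows that repeat a pose let the fingers close, or fill a call up. It gives the time, the measured TCP pose, the force and the opening at its end, in the units of the state.
- arm.get_obs(): the state, without advancing time (a new reading comes with each control period).
- arm.snapshot(name): name is "scene" or "top" or "wrist"; returns the picture (384x512x3 uint8, red, green, blue); there is no depth.
- arm.calibration(name): a dict with "fovy" (degrees; the focal length in pixels is half the picture's height over the tangent of half this angle, whatever the lens; pixels are square), "cx", "cy" (the principal point, pixels), "view" (4x4, takes a point from world to camera coordinates); the wrist camera has in their place "mount" (4x4, takes a point from camera to tool coordinates, whose origin is the TCP and whose axes are the tool frame's). Camera axes: x right, y up, looking along -z (the intrinsics and any distortion apply to the point x, -y, -z); pixel columns grow to the right and rows downward; lengths in m; the calibration is good to about 2 mm. The wrist camera is an equidistant fisheye: a pixel r from the principal point sees the ray r / f radians off the axis. A picture is of the moment at which its call begins: read the wrist's pose just before it. calibration takes no time and is no camera call.
- arm.finish_job(): hands the job in, once; it reports no verdict.
The state is a dict: "time": time; "joint_pos": joint angles; "joint_vel": joint speeds; "joint_efforts": joint torques, N m; "eef_pos": TCP position; "tcp_rot": TCP orientation; "ft_force": force on the tool from outside, world axes, zero at the start; "wrist_torque": the same for the moment, N m; "opening": finger opening in m.
Only numpy, scipy, OpenCV 4.12 (cv2) and the standard library are available. Lean on these libraries where they do the work, as an engineer would, in place of code of your own. Each camera call takes 0.05 s, during which the arm holds its last target.

TASK

The nut cracking is over: put every walnut shell, from the press bed and from the shelf around it, into the aluminium pot, and set the pot's lid properly on it. Only once all the shells are in the pot, push the press lever down until its catch holds it shut. Keep the pot upright and leave the other things on the shelf where they stand.

Things in the scene. Friction and masses are not known exactly. Their poses are not given: they have to be found in the camera images.
- press: steel puri press, fixed. Origin: on the shelf under the centre of its round bed, z up. Bed: solid disc 160 across, top 32 above the shelf. Hinge along x at y = -95 between two cheeks 56 high, out to x = +-32; the shut lever points along +y. Foot strip 50 wide, 12 high, y = -120 to +120. Catch post 74 high at x = 39 to 53, y = 87 to 109, its sprung brass nose pointing to the lever.
- hinge (a point): centre of the lever's hinge axis, 45 above the shelf; axes as the press
- bed (a point): centre of the bed's top face. The lever carries a round steel plate (144 across, 8 thick, centred 95 from the hinge) that comes down over the bed, under a bar 18 wide
- lever (a joint): angle of the press lever, rad: 0 = fully shut (level, its stop), 1.6 = open, just past upright, where its spring holds it at the start. It springs back open from anywhere unless caught. Pushing at the handle takes 2 to 3 N on the way and 10 to 15 N near the end, where a stud on the bar snaps under the catch at about 0.05; once caught it stays, at about 0.01.
- handle (a point): on the axis of the lever's round wooden handle (22 thick, from 190 to 260 from the hinge along the lever), 235 from the hinge; 8 above the hinge line, so 53 above the shelf, when shut. y axis outward along the lever, x along the hinge, z away from the bed when shut
- pot: round straight-sided aluminium pot without handles, loose, open at the top, 120 wide at the rim, 75 high, walls 4, floor 5; origin at the centre of its underside, z up
- pot_in (a point): centre of the pot's inner floor
- pot_rim (a point): centre of the pot's mouth, at rim height (75)
- lid: aluminium lid of the pot, loose, lying flat, knob up: disc 132 across, 5 thick, over a round step 94 across and 6 deep that goes into the pot's mouth; origin at the centre of the step's underside, z up. On the pot the disc rests on the rim, so the origin is 6 below the rim. Black round knob, 24 across, 19 to 41 above the origin, on a neck 12 across.
- knob (a point): middle of the lid's knob, 30 above the lid's origin
- shell1: walnut half shell (treated as solid), round, domed, 30 across, 17.5 high, its lower half nearly upright-sided; lies flat side down at the start; origin at the centre of its flat face, z towards the dome. Starts on the press bed. May be absent.
- shell2: walnut half shell (treated as solid), round, domed, 30 across, 17.5 high, its lower half nearly upright-sided; lies flat side down at the start; origin at the centre of its flat face, z towards the dome. Starts on the press bed. May be absent.
- shell3: walnut half shell (treated as solid), round, domed, 30 across, 17.5 high, its lower half nearly upright-sided; lies flat side down at the start; origin at the centre of its flat face, z towards the dome. Starts on the press bed. May be absent.
- shell4: walnut half shell (treated as solid), round, domed, 30 across, 17.5 high, its lower half nearly upright-sided; lies flat side down at the start; origin at the centre of its flat face, z towards the dome. Starts on the shelf. May be absent.
- shell5: walnut half shell (treated as solid), round, domed, 30 across, 17.5 high, its lower half nearly upright-sided; lies flat side down at the start; origin at the centre of its flat face, z towards the dome. Starts on the shelf. May be absent.
- shell6: walnut half shell (treated as solid), round, domed, 30 across, 17.5 high, its lower half nearly upright-sided; lies flat side down at the start; origin at the centre of its flat face, z towards the dome. Starts on the shelf. May be absent.
- shell7: walnut half shell (treated as solid), round, domed, 30 across, 17.5 high, its lower half nearly upright-sided; lies flat side down at the start; origin at the centre of its flat face, z towards the dome. Starts on the shelf. May be absent.
- tumbler: clear glass tumbler standing upside down (mouth down, closed solid), 66 wide, 95 high; bystander, origin at the centre of its underside, z up
- jar: white plastic jar, shut, 84 wide, 120 high; bystander, origin at the centre of its underside, z up
- dish: white ceramic plate, 150 wide, 20 high; bystander, origin at the centre of its underside, z up
- tin: plain round steel tin, 70 wide, 70 high; bystander, origin at the centre of its underside, z up
- weight: brass kitchen weight with a knob, 60 wide, 52 high; bystander, origin at the centre of its underside, z up
Mind the look-alikes: they are no part of the job. Leave any red or turquoise look-alike of the lid alone. What is shaped like the shell7 but green is not meant.

How it is judged:
By the outcome, as a careful person would: the job done as asked, in the order asked, and still so for the second after the job is handed in, with the robot touching nothing.
Of shell1, shell2, shell3 only 2 to 3 are there at a start; the rules pass over those that are not, and their reading is None.
Of shell4, shell5, shell6, shell7 only 3 to 4 are there at a start; the rules pass over those that are not, and their reading is None.
At some moment in a run one of shell1, shell2, shell3, shell4, shell5, shell6, shell7 may be knocked a few centimetres aside while the robot is not near it.
Once in a run the grip may slacken for a moment while it holds something.
It also fails if it takes over 208 s, if anything falls off the work surface, if the arm or the gripper's body presses on something with over 40 N, if the wrist force passes 120 N, or if a joint passes its speed limit or range.

## Working session

There is one attempt and no reset: what is moved stays moved. The work goes in short steps, Python scripts to look and compute and a tool call to move; the robot and the scene stay as the last step left them, time stands still between calls to the robot, and variables do not carry over. Pictures are saved under pics/ and viewed, and the job is handed in when it is done.

Besides the shell and the picture viewer there is one more tool, called after "Call:" as name(argument=value, ...) on one line, values as JSON. apply_moves: Moves the arm, as the interface text tells. Its arguments: {"type":"object","properties":{"deltas":{"type":"array"},"hand":{"type":"number"},"grip_force":{"type":"number"}},"required":["deltas"]}

```bash
mkdir -p pics; ls; python3 - <<'E'
from workcell import arm
import cv2, numpy as np
np.set_printoptions(precision=4,suppress=True)
o=arm.get_obs(); print({k:np.round(v,3) for k,v in o.items()})
for n in ("scene","top","wrist"):
    im=arm.snapshot(n); cv2.imwrite(f"pics/{n}0.png",im[:,:,::-1]); print(n,arm.calibration(n))
E
```

```text
pics
{'time': np.float64(0.0), 'joint_pos': array([-1.041,  0.502, -0.427,  1.551,  0.221,  1.138, -0.21 ]), 'joint_vel': array([-0.001,  0.   ,  0.001, -0.002, -0.001,  0.001,  0.001]), 'joint_efforts': array([  0.   , -56.661,  -5.816, -27.912,  -0.069,   0.031,   0.   ]), 'eef_pos': array([0.171, 0.626, 0.248]), 'tcp_rot': array([ 0.562,  0.429, -0.43 , -0.562]), 'ft_force': array([ 0.728,  0.967, -0.241]), 'wrist_torque': array([-0.044, -0.055, -0.039]), 'opening': np.float64(0.092)}
scene {'fovy': 56.25136131020029, 'cx': 248.98378262155978, 'cy': 197.75786283408667, 'view': array([[ 0.3913,  0.92  ,  0.0199, -0.2348],
       [-0.6421,  0.2575,  0.7221,  0.2719],
       [ 0.6592, -0.2954,  0.6915, -1.3022],
       [ 0.    ,  0.    ,  0.    ,  1.    ]])}
top {'fovy': 52.66789938691616, 'cx': 250.66647396094763, 'cy': 193.4903166653282, 'view': array([[-0.0093, -0.9999,  0.0063,  0.0136],
       [ 0.9832, -0.008 ,  0.1822, -0.5346],
       [-0.1821,  0.0079,  0.9832, -1.2019],
       [ 0.    ,  0.    ,  0.    ,  1.    ]])}
wrist {'fovy': 65.70646984690485, 'cx': 257.97291411624866, 'cy': 195.48198817587502, 'mount': array([[ 1.    , -0.0003,  0.0006,  0.0007],
       [ 0.0007,  0.2584, -0.966 , -0.1355],
       [ 0.0001,  0.966 ,  0.2584,  0.0706],
       [ 0.    ,  0.    ,  0.    ,  1.    ]])}
```

View pics/scene0.png

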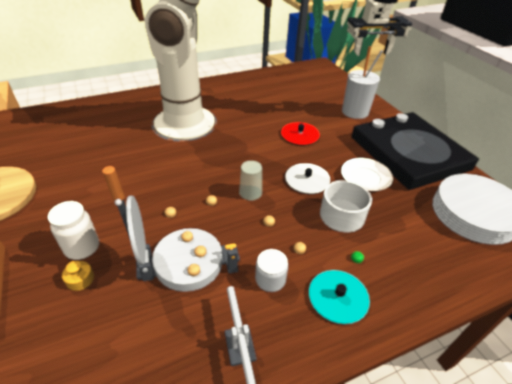

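View pics/top0.png

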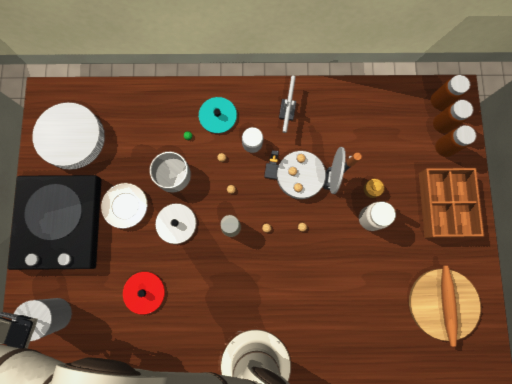

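View pics/wrist0.png

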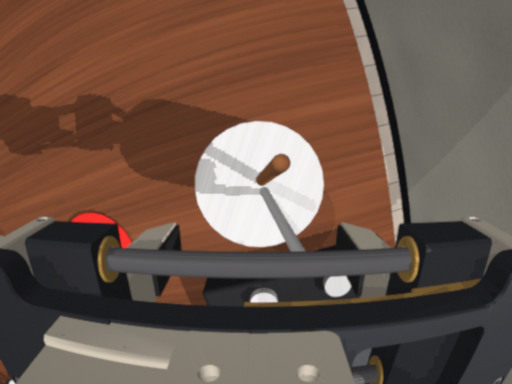

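```bash
cat > h.py <<'E'
from workcell import arm
import cv2, numpy as np, json, sys
from scipy.spatial.transform import Rotation as R
np.set_printoptions(precision=4,suppress=True)
def cal(n):
    c=arm.calibration(n); c['f']=192/np.tan(np.radians(c['fovy']/2)); return c
def cam(n,obs=None):
    c=cal(n)
    if n=='wrist':
        o=obs; T=np.eye(4); T[:3,:3]=R.from_quat(o['tcp_rot']).as_matrix(); T[:3,3]=o['eef_pos']
        c['c2w']=T@c['mount']
    else: c['c2w']=np.linalg.inv(c['view'])
    return c
def ray(n,u,v,obs=None):
    c=cam(n,obs); x=(u-c['cx']); y=(v-c['cy'])
    if n=='wrist':
        r=np.hypot(x,y)+1e-9; t=r/c['f']; d=np.array([np.sin(t)*x/r,-np.sin(t)*y/r,-np.cos(t)])
    else: d=np.array([x/c['f'],-y/c['f'],-1.])
    return c['c2w'][:3,3], c['c2w'][:3,:3]@d
def onz(n,u,v,z,obs=None):
    o,d=ray(n,u,v,obs); return o+d*(z-o[2])/d[2]
def proj(n,p,obs=None):
    c=cam(n,obs); q=np.linalg.inv(c['c2w'])@np.append(p,1); x,y,w=q[0],-q[1],-q[2]
    if n=='wrist':
        r=np.hypot(x,y)+1e-12; t=np.arctan2(r,w); return np.array([c['cx']+c['f']*t*x/r,c['cy']+c['f']*t*y/r])
    return np.array([c['cx']+c['f']*x/w,c['cy']+c['f']*y/w])
def snap(n,name):
    o=arm.get_obs(); im=arm.snapshot(n); cv2.imwrite(f"pics/{name}.png",im[:,:,::-1]); return im,o
def shells(n,im,obs=None,z=0.008,lo=(8,80,120),hi=(22,210,255),amin=15,amax=3000):
    hsv=cv2.cvtColor(im,cv2.COLOR_RGB2HSV); m=cv2.inRange(hsv,lo,hi)
    k,l,s,c=cv2.connectedComponentsWithStats(m)
    out=[]
    for i in range(1,k):
        if amin<=s[i,4]<=amax: out.append((c[i],s[i,4],s[i,2:4],onz(n,*c[i],z,obs),onz(n,*c[i],z+.032,obs)))
    return out
def delta(pos=None,down=True,xdir=None,grasp=True):
    """tool shift to put grasp point/TCP at pos; yaw so tool x aligns with world angle xdir deg"""
    o=arm.get_obs(); M=R.from_quat(o['tcp_rot']).as_matrix()
    if pos is not None:
        t=np.array(pos,float)-(o['eef_pos']); print('d tx ty tz mm',np.round(M.T@t*1000,1))
    if xdir is not None:
        a=np.degrees(np.arctan2(M[1,0],M[0,0])); 
        y=-(xdir-a); y=(y+180)%360-180; y2=(y+90)%180-90
        print('xdir now',round(a,1),'yaw exact',round(y,1),'mod180',round(y2,1))
    return M
E
python3 - <<'E'
from h import *
o=arm.get_obs(); print(R.from_quat(o['tcp_rot']).as_matrix())
top=cv2.imread('pics/top0.png')[:,:,::-1]; sc=cv2.imread('pics/scene0.png')[:,:,::-1]
for n,im in(('top',top),('scene',sc)):
    print(n)
    for s in shells(n,im): print(np.round(s[0],1),s[1],s[2],s[3][:2],s[4][:2])
b=cv2.resize(top[80:280,90:420],None,fx=2.4,fy=2.4,interpolation=cv2.INTER_CUBIC); cv2.imwrite('pics/topz.png',b[:,:,::-1])
b=cv2.resize(sc[120:380,30:400],None,fx=2.1,fy=2.1,interpolation=cv2.INTER_CUBIC); cv2.imwrite('pics/scz.png',b[:,:,::-1])
E
```

```text
[[ 0.2637 -0.0005 -0.9646]
 [ 0.9646 -0.0015  0.2637]
 [-0.0015 -1.      0.0001]]
top
[203.7 137.6] 114 [20  9] [0.738  0.1676] [0.7272 0.1639]
[349.9 136.2] 33 [11  6] [ 0.7397 -0.334 ] [ 0.7288 -0.3251]
[154.7 143.2] 45 [30  3] [0.7192 0.3342] [0.7088 0.3263]
[176.5 143.8] 19 [17  2] [0.7167 0.26  ] [0.7064 0.2539]
[305.7 142.7] 15 [10  2] [ 0.7175 -0.181 ] [ 0.7071 -0.176 ]
[414.4 145.4] 30 [17  2] [ 0.7049 -0.5531] [ 0.6949 -0.5387]
[125.2 147.3] 35 [16  3] [0.7057 0.4338] [0.6956 0.4234]
[282.5 146.6] 19 [10  3] [ 0.7041 -0.1015] [ 0.6941 -0.0985]
[221.  156.5] 60 [9 8] [0.6707 0.108 ] [0.6615 0.1058]
[356.1 155.9] 73 [14  9] [ 0.6693 -0.351 ] [ 0.6602 -0.3417]
[273.3 159.1] 29 [8 7] [ 0.6602 -0.0693] [ 0.6513 -0.0671]
[300.6 157.8] 57 [9 9] [ 0.6643 -0.1621] [ 0.6553 -0.1575]
[292.4 170.8] 57 [8 9] [ 0.6189 -0.1329] [ 0.611  -0.1291]
[451.3 203.4] 2463 [58 69] [ 0.5032 -0.6586] [ 0.4983 -0.6416]
[374.9 186.7] 252 [18 18] [ 0.5621 -0.4079] [ 0.5557 -0.3971]
[297.8 187. ] 58 [9 9] [ 0.5631 -0.1493] [ 0.5566 -0.1451]
[230.4 188.5] 62 [9 8] [0.5598 0.0763] [0.5534 0.0749]
[266.  22
[... 1763 characters left out ...]
  ] [ 0.4497 -0.5358]
[199.5 251.1] 89 [12 11] [ 0.5846 -0.1246] [ 0.6092 -0.1298]
[ 76.3 274.9] 564 [30 31] [ 0.5441 -0.4042] [ 0.5706 -0.3966]
[ 28.5 272.7] 764 [50 26] [ 0.497  -0.5035] [ 0.5256 -0.4915]
[193.  269.7] 100 [13 12] [ 0.6307 -0.1548] [ 0.6533 -0.1587]
[ 27.9 287. ] 108 [43 15] [ 0.5371 -0.5043] [ 0.564  -0.4922]
[269.9 332.7] 66 [32 14] [ 0.8367 -0.0548] [ 0.8499 -0.0632]
[182.1 362.4] 110 [46 22] [ 0.8258 -0.2346] [ 0.8395 -0.2348]
[180.1 373.5] 252 [54 23] [ 0.8441 -0.2433] [ 0.8569 -0.2431]
[198.2 377.3] 350 [37 18] [ 0.8634 -0.2143] [ 0.8753 -0.2154]
[232.9 375. ] 321 [25 18] [ 0.8843 -0.1536] [ 0.8953 -0.1575]
[148.4 380.9] 41 [15  7] [ 0.8345 -0.3001] [ 0.8477 -0.2973]
```

View pics/topz.png

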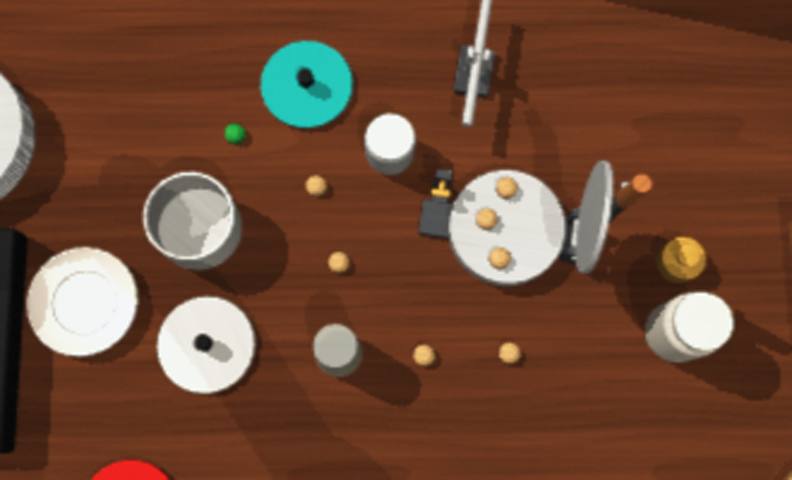

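View pics/scz.png

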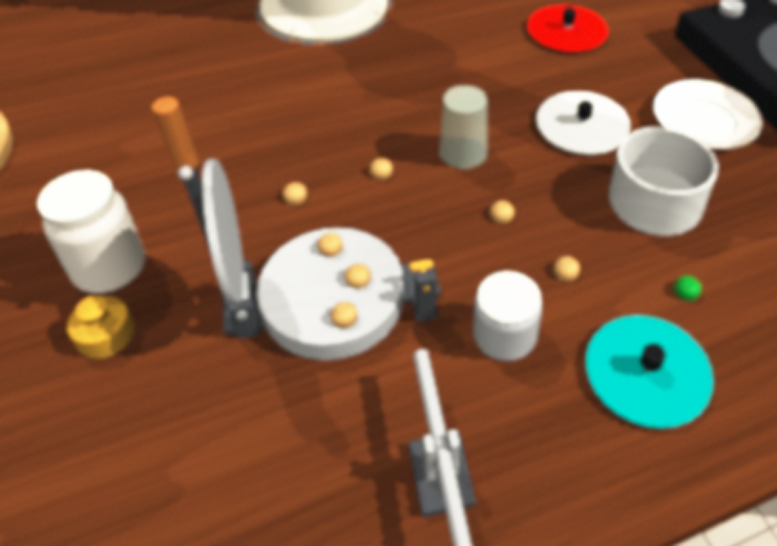

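```bash
python3 - <<'E'
from h import *
Z=lambda u,v:(90+u/2.4-.3,80+v/2.4-.3)
for n,u,v,z in (('potrim',189,215,.075),('knob',203,343,.035),('liddisc',206,344.5,.011),('tumblertop',337,348,.095),('tintop',390,137,.07),('bed',507,227,.032),('brass',441,188,.074),('hinge',573,235,.045),('handleend',643,183,.29),('weight',684,257,.04),('jartop',703,323,.12),('dish',82,301,.018)):
    print(n,onz('top',*Z(u,v),z))
S=lambda u,v:(30+u/2.1-.3,120+v/2.1-.3)
for n,u,v,z in (('potrim',665,162,.075),('knob',584,110,.035),('liddisc',583,121,.011),('tumblertop',465,100,.095),('tintop',508,297,.07),('bed',331,285,.032),('handletop',165,105,.30),('brass',420,267,.07)):
    print('S',n,onz('scene',*S(u,v),z))
delta([.5598,.0763,.1],xdir=75)
E
```

```text
potrim [0.6106 0.2707 0.075 ]
knob [0.4441 0.2552 0.035 ]
liddisc [0.4447 0.2556 0.011 ]
tumblertop [0.4297 0.0731 0.095 ]
tintop [0.7187 0.0024 0.07  ]
bed [ 0.601  -0.1578  0.032 ]
brass [ 0.6454 -0.0652  0.074 ]
hinge [ 0.5861 -0.2455  0.045 ]
handleend [ 0.5888 -0.273   0.29  ]
weight [ 0.5554 -0.3964  0.04  ]
jartop [ 0.4546 -0.3878  0.12  ]
dish [0.5051 0.4251 0.018 ]
S potrim [0.611  0.2666 0.075 ]
S knob [0.4463 0.2529 0.035 ]
S liddisc [0.4432 0.2568 0.011 ]
S tumblertop [0.432  0.0757 0.095 ]
S tintop [0.7176 0.0019 0.07  ]
S bed [ 0.6045 -0.1584  0.032 ]
S handletop [ 0.5763 -0.2672  0.3   ]
S brass [ 0.6465 -0.0684  0.07  ]
d tx ty tz mm [-428.   148.5 -519.8]
xdir now 74.7 yaw exact -0.3 mod180 -0.3
```

Call:
apply_moves(deltas=[{"tx": -50, "ty": 20, "tz": -30, "yaw": 0}, {"tx": -95, "ty": 40, "tz": -75, "yaw": 0}, {"tx": -135, "ty": 60, "tz": -120, "yaw": 0}, {"tx": -170, "ty": 70, "tz": -170, "yaw": 0}, {"tx": -205, "ty": 80, "tz": -220, "yaw": 0}, {"tx": -240, "ty": 90, "tz": -270, "yaw": 0}, {"tx": -275, "ty": 90, "tz": -320, "yaw": 0}, {"tx": -310, "ty": 90, "tz": -370, "yaw": 0}, {"tx": -345, "ty": 90, "tz": -415, "yaw": 0}, {"tx": -385, "ty": 90, "tz": -465, "yaw": 0}], hand=0.45, grip_force=20)

```text
time: 1.4
eef_pos: [0.5183, 0.1331, 0.1587]
tcp_rot: [-0.562, -0.429, 0.429, 0.562]
ft_force: [0.2, 0.7, 0.1]
opening: 0.0504
```

```bash
python3 - <<'E'
from h import *
im,o=snap('wrist','w1'); print(o['eef_pos'],o['time'],o['opening'],np.round(o['joint_pos'],2)); delta([.5598,.0763,.024])
print(proj('wrist',[.5598,.0763,.009],o))
E
```

```text
[0.5183 0.1331 0.1587] 1.4 0.050350727145583286 [-0.11  0.39 -0.23  1.92  0.12  0.84  0.9 ]
d tx ty tz mm [-34.5 135.2 -46.6]
[215.6614 240.7526]
```

View pics/w1.png

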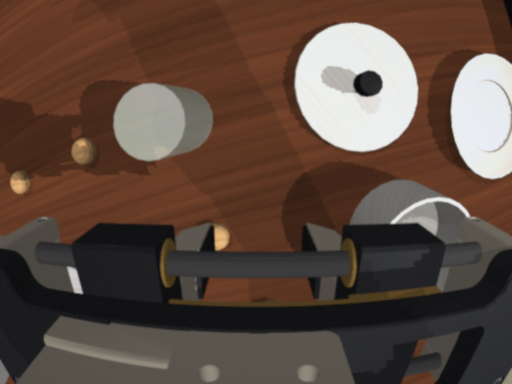

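Call:
apply_moves(deltas=[{"tx": -18, "ty": 10, "tz": -24, "yaw": 0}, {"tx": -34, "ty": 25, "tz": -46, "yaw": 0}, {"tx": -34, "ty": 50, "tz": -46, "yaw": 0}, {"tx": -34, "ty": 80, "tz": -46, "yaw": 0}, {"tx": -34, "ty": 105, "tz": -46, "yaw": 0}, {"tx": -34, "ty": 122, "tz": -46, "yaw": 0}, {"tx": -34, "ty": 131, "tz": -46, "yaw": 0}, {"tx": -34, "ty": 134, "tz": -46, "yaw": 0}, {"tx": -34, "ty": 134, "tz": -46, "yaw": 0}, {"tx": -34, "ty": 134, "tz": -46, "yaw": 0}])

```text
time: 2.7
eef_pos: [0.5535, 0.0895, 0.0254]
tcp_rot: [0.562, 0.429, -0.429, -0.562]
ft_force: [-0.2, -0.1, -0.2]
opening: 0.0503
```

```bash
python3 - <<'E'
from h import *
im,o=snap('wrist','w2'); print(o['eef_pos'],o['ft_force'])
delta([.611,.269,.15],xdir=0)
E
```

```text
[0.5535 0.0895 0.0254] [-0.2212 -0.0611 -0.2075]
d tx ty tz mm [ 188.4 -124.5   -8.3]
xdir now 74.7 yaw exact 74.7 mod180 74.7
```

View pics/w2.png

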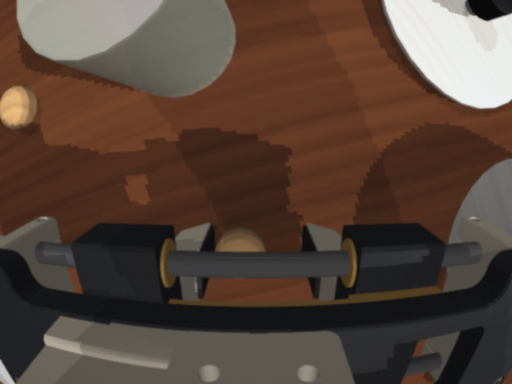

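Call:
apply_moves(deltas=[{"tx": -11, "ty": 0, "tz": -9, "yaw": 0}, {"tx": -11, "ty": 1, "tz": -9, "yaw": 0}, {"tx": -11, "ty": 1, "tz": -9, "yaw": 0}, {"tx": -11, "ty": 1, "tz": -9, "yaw": 0}, {"tx": -11, "ty": 1, "tz": -9, "yaw": 0}, {"tx": -11, "ty": 1, "tz": -9, "yaw": 0}, {"tx": -11, "ty": 1, "tz": -9, "yaw": 0}, {"tx": -11, "ty": 1, "tz": -9, "yaw": 0}, {"tx": -11, "ty": 1, "tz": -9, "yaw": 0}, {"tx": -11, "ty": 1, "tz": -9, "yaw": 0}])

```text
time: 4.0
eef_pos: [0.5587, 0.0764, 0.0237]
tcp_rot: [-0.562, -0.429, 0.429, 0.562]
ft_force: [-0.1, -0.6, -0.8]
opening: 0.0503
```

```bash
python3 - <<'E'
from h import *
im,o=snap('wrist','w3'); print(o['eef_pos'],o['ft_force'])
o=arm.get_obs();print(o['eef_pos'],proj('wrist',[.5598,.0763,.009],o))
cv2.imwrite('pics/w3z.png',im[180:330,100:420,::-1])
E
```

```text
[0.5587 0.0764 0.0237] [-0.1092 -0.5899 -0.8364]
[0.5586 0.0764 0.0237] [257.2193 250.2527]
```

View pics/w3z.png

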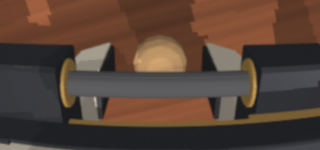

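Call:
apply_moves(deltas=[{"ty": 0}, {"ty": 0}, {"ty": 0}, {"ty": 0}, {"ty": -10}, {"ty": -40}, {"ty": -80}, {"ty": -110}, {"ty": -110}, {"ty": -110}], hand=1)

```text
invalid input at $.deltas[0]: expected keys tx, ty, tz, yaw
```

Call:
apply_moves(deltas=[{"tx": 0, "ty": 0, "tz": 0, "yaw": 0}, {"tx": 0, "ty": 0, "tz": 0, "yaw": 0}, {"tx": 0, "ty": 0, "tz": 0, "yaw": 0}, {"tx": 0, "ty": 0, "tz": 0, "yaw": 0}, {"tx": 0, "ty": -10, "tz": 0, "yaw": 0}, {"tx": 0, "ty": -40, "tz": 0, "yaw": 0}, {"tx": 0, "ty": -75, "tz": 0, "yaw": 0}, {"tx": 0, "ty": -100, "tz": 0, "yaw": 0}, {"tx": 0, "ty": -110, "tz": 0, "yaw": 0}, {"tx": 0, "ty": -110, "tz": 0, "yaw": 0}], hand=1)

```text
time: 5.3
eef_pos: [0.559, 0.0764, 0.1343]
tcp_rot: [0.562, 0.429, -0.429, -0.562]
ft_force: [-0.2, 0.3, -0.5]
opening: 0.0286
```

```bash
cat >> h.py <<'E'
def d(p0,p1,xd0,xd1=None):
    """p0 commanded pos, p1 target; xd0 tool x world dir deg"""
    a=np.radians(xd0); M=np.array([[np.cos(a),0,-np.sin(a)],[np.sin(a),0,np.cos(a)],[0,-1,0]])
    print(np.round(M.T@(np.array(p1)-np.array(p0))*1000,1), None if xd1 is None else xd0-xd1)
E
python3 -c "
from h import *
d([.5587,.0764,.1337],[.611,.269,.135],74.7)
d([.611,.269,.135],[.670,.108,.135],74.7,0)
"
```

```text
[199.6  -1.3   0.4] None
[-139.7    0.   -99.4] 74.7
```

Call:
apply_moves(deltas=[{"tx": 30, "ty": 0, "tz": 0, "yaw": 0}, {"tx": 80, "ty": 0, "tz": 0, "yaw": 0}, {"tx": 130, "ty": 0, "tz": 0, "yaw": 0}, {"tx": 170, "ty": 0, "tz": 0, "yaw": 0}, {"tx": 192, "ty": 0, "tz": 0, "yaw": 0}, {"tx": 199, "ty": 10, "tz": 0, "yaw": 0}, {"tx": 199, "ty": 30, "tz": 0, "yaw": 0}, {"tx": 199, "ty": 50, "tz": 0, "yaw": 0}, {"tx": 199, "ty": 60, "tz": 0, "yaw": 0}, {"tx": 199, "ty": 60, "tz": 0, "yaw": 0}])

```text
time: 6.55
eef_pos: [0.6103, 0.2671, 0.0722]
tcp_rot: [-0.562, -0.428, 0.43, 0.562]
ft_force: [-0.3, -0.0, 0.4]
opening: 0.0281
```

Call:
apply_moves(deltas=[{"tx": 0, "ty": 0, "tz": 0, "yaw": 0}, {"tx": 0, "ty": 0, "tz": 0, "yaw": 0}, {"tx": 0, "ty": 0, "tz": 0, "yaw": 0}, {"tx": 0, "ty": -15, "tz": 0, "yaw": 0}, {"tx": 0, "ty": -45, "tz": 0, "yaw": 0}, {"tx": 0, "ty": -70, "tz": 0, "yaw": 0}, {"tx": -30, "ty": -70, "tz": -20, "yaw": 10}, {"tx": -65, "ty": -70, "tz": -45, "yaw": 20}, {"tx": -95, "ty": -70, "tz": -68, "yaw": 30}, {"tx": -100, "ty": -70, "tz": -70, "yaw": 40}], hand=0.45)

```text
time: 7.8
eef_pos: [0.6544, 0.1484, 0.1453]
tcp_rot: [0.677, 0.208, -0.206, -0.675]
ft_force: [-0.6, -0.3, -0.7]
opening: 0.0503
```

```bash
python3 - <<'E'
from h import *
o=arm.get_obs(); print(o['eef_pos'])
im,o=snap('top','t2')
for s in shells('top',im,amin=40,amax=120): print(np.round(s[0],1),s[1],s[2],s[3][:2],s[4][:2])
b=cv2.resize(im[80:280,90:420],None,fx=2.4,fy=2.4,interpolation=cv2.INTER_CUBIC); cv2.imwrite('pics/t2z.png',b[:,:,::-1])
o=arm.get_obs();print(o['eef_pos']); delta([.670,.108,.125],xdir=0)
E
```

```text
[0.6544 0.1484 0.1453]
[357.  155.8] 52 [9 8] [ 0.6695 -0.3541] [ 0.6604 -0.3447]
[300.6 157.7] 56 [9 8] [ 0.6645 -0.1621] [ 0.6555 -0.1575]
[292.4 170.6] 56 [8 8] [ 0.6196 -0.1328] [ 0.6118 -0.129 ]
[172.7 172.9] 48 [9 7] [0.6147 0.2702] [0.607  0.2638]
[297.8 187. ] 60 [9 9] [ 0.5632 -0.1492] [ 0.5568 -0.145 ]
[301.5 226.4] 56 [8 8] [ 0.4311 -0.1573] [ 0.4279 -0.1529]
[266.  227.5] 57 [9 8] [ 0.4285 -0.0405] [ 0.4254 -0.039 ]
[0.6537 0.1499 0.1452]
d tx ty tz mm [ -9.8  20.3 -43.8]
xdir now 33.8 yaw exact 33.8 mod180 33.8
```

View pics/t2z.png

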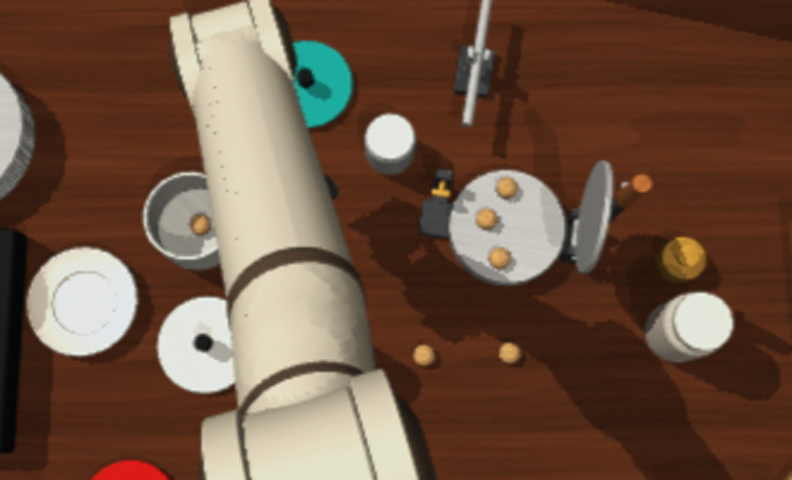

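Call:
apply_moves(deltas=[{"tx": -3, "ty": 5, "tz": -15, "yaw": 10}, {"tx": -6, "ty": 10, "tz": -30, "yaw": 20}, {"tx": -10, "ty": 20, "tz": -40, "yaw": 30}, {"tx": -10, "ty": 40, "tz": -44, "yaw": 34}, {"tx": -10, "ty": 60, "tz": -44, "yaw": 34}, {"tx": -10, "ty": 70, "tz": -44, "yaw": 34}, {"tx": -10, "ty": 75, "tz": -44, "yaw": 34}, {"tx": -10, "ty": 75, "tz": -44, "yaw": 34}, {"tx": -10, "ty": 75, "tz": -44, "yaw": 34}, {"tx": -10, "ty": 75, "tz": -44, "yaw": 34}])

```text
time: 9.1
eef_pos: [0.6696, 0.1116, 0.0694]
tcp_rot: [-0.707, -0.005, 0.004, 0.707]
ft_force: [-0.4, 1.0, 1.0]
opening: 0.05
```

```bash
python3 - <<'E'
from h import *
im,o=snap('wrist','w4'); print(o['eef_pos'],o['ft_force'])
print(proj('wrist',[.6705,.108,.009],o)); delta([.6705,.108,.024],xdir=0)
E
```

```text
[0.6696 0.1116 0.0694] [-0.3916  1.0103  1.0389]
[260.6313 224.9597]
d tx ty tz mm [ 0.9 45.3 -3.6]
xdir now 0.7 yaw exact 0.7 mod180 0.7
```

View pics/w4.png

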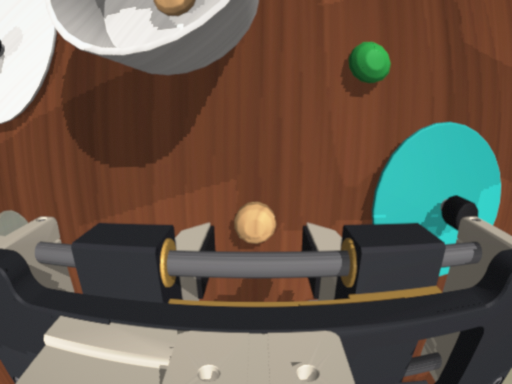

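Call:
apply_moves(deltas=[{"tx": -2, "ty": 15, "tz": -2, "yaw": 0}, {"tx": -2, "ty": 35, "tz": -2, "yaw": 0}, {"tx": -2, "ty": 45, "tz": -2, "yaw": 0}, {"tx": -2, "ty": 45, "tz": -2, "yaw": 0}, {"tx": -2, "ty": 45, "tz": -2, "yaw": 0}, {"tx": -2, "ty": 45, "tz": -2, "yaw": 0}, {"tx": -2, "ty": 45, "tz": -2, "yaw": 0}, {"tx": -2, "ty": 45, "tz": -2, "yaw": 0}, {"tx": -2, "ty": 45, "tz": -2, "yaw": 0}, {"tx": -2, "ty": 45, "tz": -2, "yaw": 0}])

```text
time: 10.4
eef_pos: [0.6672, 0.1096, 0.0237]
tcp_rot: [-0.707, -0.004, 0.004, 0.707]
ft_force: [-0.1, 0.4, -0.6]
opening: 0.0503
```

Call:
apply_moves(deltas=[{"tx": 0, "ty": 0, "tz": 0, "yaw": 0}, {"tx": 0, "ty": 0, "tz": 0, "yaw": 0}, {"tx": 0, "ty": 0, "tz": 0, "yaw": 0}, {"tx": 0, "ty": 0, "tz": 0, "yaw": 0}, {"tx": 0, "ty": -10, "tz": 0, "yaw": 0}, {"tx": 0, "ty": -40, "tz": 0, "yaw": 0}, {"tx": 0, "ty": -75, "tz": 0, "yaw": 0}, {"tx": 0, "ty": -100, "tz": 0, "yaw": 0}, {"tx": 0, "ty": -110, "tz": 0, "yaw": 0}, {"tx": 0, "ty": -110, "tz": 0, "yaw": 0}], hand=1)

```text
time: 11.65
eef_pos: [0.6675, 0.1096, 0.1345]
tcp_rot: [-0.707, -0.005, 0.004, 0.707]
ft_force: [-0.1, -0.2, -0.2]
opening: 0.0282
```

```bash
python3 - <<'E'
from h import *
print(arm.get_obs()['eef_pos']);delta([.611,.269,.135],xdir=0)
E
```

```text
[0.6675 0.1096 0.1345]
d tx ty tz mm [-54.5  -0.6 160.1]
xdir now 0.7 yaw exact 0.7 mod180 0.7
```

Call:
apply_moves(deltas=[{"tx": -10, "ty": 0, "tz": 30, "yaw": 0}, {"tx": -25, "ty": 0, "tz": 75, "yaw": 0}, {"tx": -40, "ty": 0, "tz": 120, "yaw": 0}, {"tx": -50, "ty": 0, "tz": 155, "yaw": 0}, {"tx": -55, "ty": 0, "tz": 170, "yaw": 0}, {"tx": -55, "ty": 10, "tz": 173, "yaw": 0}, {"tx": -55, "ty": 30, "tz": 173, "yaw": 0}, {"tx": -55, "ty": 50, "tz": 173, "yaw": 0}, {"tx": -55, "ty": 60, "tz": 173, "yaw": 0}, {"tx": -55, "ty": 60, "tz": 173, "yaw": 0}])

```text
time: 12.9
eef_pos: [0.6094, 0.2807, 0.072]
tcp_rot: [0.708, 0.003, -0.005, -0.707]
ft_force: [0.3, -0.4, -0.2]
opening: 0.0286
```

Call:
apply_moves(deltas=[{"tx": 0, "ty": 0, "tz": 0, "yaw": 0}, {"tx": 0, "ty": 0, "tz": 0, "yaw": 0}, {"tx": 0, "ty": 0, "tz": 0, "yaw": 0}, {"tx": 0, "ty": -15, "tz": 0, "yaw": 0}, {"tx": 0, "ty": -45, "tz": 0, "yaw": 0}, {"tx": 0, "ty": -90, "tz": 0, "yaw": 0}, {"tx": 0, "ty": -130, "tz": 0, "yaw": 0}, {"tx": 0, "ty": -150, "tz": 0, "yaw": 0}, {"tx": 0, "ty": -150, "tz": 0, "yaw": 0}, {"tx": 0, "ty": -150, "tz": 0, "yaw": 0}], hand=0.45)

```text
time: 14.15
eef_pos: [0.609, 0.2814, 0.2219]
tcp_rot: [0.708, 0.004, -0.005, -0.707]
ft_force: [-0.4, 0.0, 0.6]
opening: 0.0505
```

```bash
python3 - <<'E'
from h import *
o=arm.get_obs();print(o['eef_pos'])
im,o=snap('wrist','w5');d(o['eef_pos'],[.4285,-.0405,.16],.7)
delta([.4285,-.0405,.16],xdir=0)
E
```

```text
[0.609  0.2814 0.2219]
[-184.4   61.9 -319.7] None
d tx ty tz mm [-184.1   62.6 -319.4]
xdir now 0.7 yaw exact 0.7 mod180 0.7
```

View pics/w5.png

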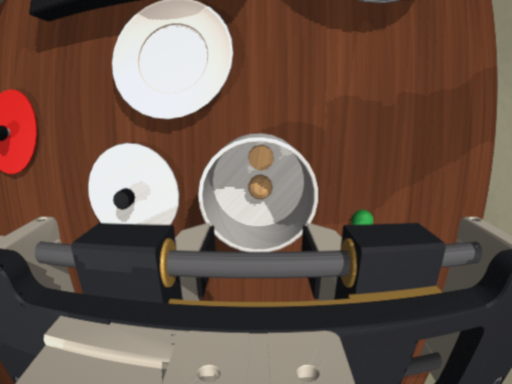

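Call:
apply_moves(deltas=[{"tx": -15, "ty": 0, "tz": -25, "yaw": 0}, {"tx": -40, "ty": 0, "tz": -70, "yaw": 0}, {"tx": -65, "ty": 0, "tz": -115, "yaw": 0}, {"tx": -90, "ty": 0, "tz": -160, "yaw": 0}, {"tx": -115, "ty": 0, "tz": -205, "yaw": 0}, {"tx": -140, "ty": 0, "tz": -250, "yaw": 0}, {"tx": -165, "ty": 10, "tz": -290, "yaw": 0}, {"tx": -180, "ty": 30, "tz": -312, "yaw": 0}, {"tx": -184, "ty": 60, "tz": -319, "yaw": 0}, {"tx": -184, "ty": 80, "tz": -319, "yaw": 0}])

```text
time: 15.45
eef_pos: [0.4278, -0.0403, 0.1415]
tcp_rot: [0.707, 0.002, -0.005, -0.707]
ft_force: [0.7, 0.7, 0.7]
opening: 0.0508
```

Call:
apply_moves(deltas=[{"tx": 0, "ty": 20, "tz": 0, "yaw": 0}, {"tx": 0, "ty": 50, "tz": 0, "yaw": 0}, {"tx": 0, "ty": 70, "tz": 0, "yaw": 0}, {"tx": 0, "ty": 70, "tz": 0, "yaw": 0}, {"tx": 0, "ty": 70, "tz": 0, "yaw": 0}, {"tx": 0, "ty": 70, "tz": 0, "yaw": 0}, {"tx": 0, "ty": 70, "tz": 0, "yaw": 0}, {"tx": 0, "ty": 70, "tz": 0, "yaw": 0}, {"tx": 0, "ty": 70, "tz": 0, "yaw": 0}, {"tx": 0, "ty": 70, "tz": 0, "yaw": 0}])

```text
time: 16.7
eef_pos: [0.43, -0.0394, 0.0738]
tcp_rot: [-0.707, -0.004, 0.004, 0.707]
ft_force: [-0.1, -0.0, -1.0]
opening: 0.0505
```

```bash
python3 - <<'E'
from h import *
im,o=snap('wrist','w6'); print(o['eef_pos'],o['ft_force'])
print(proj('wrist',[.4285,-.0405,.009],o)); delta([.4285,-.0405,.024],xdir=0)
E
```

```text
[ 0.43   -0.0394  0.0738] [-0.0509 -0.0338 -0.9764]
[257.3437 219.4189]
d tx ty tz mm [-1.5 49.7 -1.1]
xdir now 0.7 yaw exact 0.7 mod180 0.7
```

View pics/w6.png

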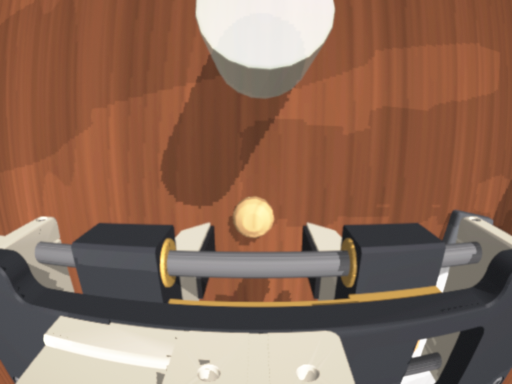

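Call:
apply_moves(deltas=[{"tx": -3, "ty": 20, "tz": 0, "yaw": 0}, {"tx": -3, "ty": 40, "tz": 0, "yaw": 0}, {"tx": -3, "ty": 50, "tz": 0, "yaw": 0}, {"tx": -3, "ty": 50, "tz": 0, "yaw": 0}, {"tx": -3, "ty": 50, "tz": 0, "yaw": 0}, {"tx": -3, "ty": 50, "tz": 0, "yaw": 0}, {"tx": -3, "ty": 50, "tz": 0, "yaw": 0}, {"tx": -3, "ty": 50, "tz": 0, "yaw": 0}, {"tx": -3, "ty": 50, "tz": 0, "yaw": 0}, {"tx": -3, "ty": 50, "tz": 0, "yaw": 0}])

```text
time: 18.0
eef_pos: [0.427, -0.0395, 0.0237]
tcp_rot: [-0.707, -0.004, 0.004, 0.707]
ft_force: [0.4, -0.1, -0.5]
opening: 0.0503
```

Call:
apply_moves(deltas=[{"tx": 0, "ty": 0, "tz": 0, "yaw": 0}, {"tx": 0, "ty": 0, "tz": 0, "yaw": 0}, {"tx": 0, "ty": 0, "tz": 0, "yaw": 0}, {"tx": 0, "ty": 0, "tz": 0, "yaw": 0}, {"tx": 0, "ty": -10, "tz": 0, "yaw": 0}, {"tx": 0, "ty": -40, "tz": 0, "yaw": 0}, {"tx": 0, "ty": -80, "tz": 0, "yaw": 0}, {"tx": 0, "ty": -120, "tz": 0, "yaw": 0}, {"tx": 0, "ty": -150, "tz": 0, "yaw": 0}, {"tx": 0, "ty": -150, "tz": 0, "yaw": 0}], hand=1)

```text
time: 19.25
eef_pos: [0.4289, -0.0395, 0.1765]
tcp_rot: [-0.707, -0.007, 0.002, 0.707]
ft_force: [0.5, 0.1, -1.6]
opening: 0.0286
```

```bash
python3 - <<'E'
from h import *
o=arm.get_obs();print(o['eef_pos'],o['opening'])
delta([.609,.255,.16],xdir=0)
E
```

```text
[ 0.4289 -0.0395  0.1765] 0.028564272623954483
d tx ty tz mm [183.6  17.7 292.2]
xdir now 0.7 yaw exact 0.7 mod180 0.7
```

Call:
apply_moves(deltas=[{"tx": 15, "ty": 0, "tz": 20, "yaw": 0}, {"tx": 40, "ty": 0, "tz": 60, "yaw": 0}, {"tx": 67, "ty": 0, "tz": 105, "yaw": 0}, {"tx": 94, "ty": 0, "tz": 150, "yaw": 0}, {"tx": 121, "ty": 0, "tz": 195, "yaw": 0}, {"tx": 148, "ty": 0, "tz": 240, "yaw": 0}, {"tx": 170, "ty": 10, "tz": 275, "yaw": 0}, {"tx": 183, "ty": 25, "tz": 290, "yaw": 0}, {"tx": 183, "ty": 40, "tz": 292, "yaw": 0}, {"tx": 183, "ty": 50, "tz": 292, "yaw": 0}])

```text
time: 20.5
eef_pos: [0.6048, 0.2533, 0.1216]
tcp_rot: [0.708, 0.003, -0.005, -0.706]
ft_force: [0.2, -0.8, 0.7]
opening: 0.0282
```

Call:
apply_moves(deltas=[{"tx": 0, "ty": 0, "tz": 0, "yaw": 0}, {"tx": 0, "ty": 0, "tz": 0, "yaw": 0}, {"tx": 0, "ty": 20, "tz": 0, "yaw": 0}, {"tx": 0, "ty": 40, "tz": 0, "yaw": 0}, {"tx": 0, "ty": 52, "tz": 0, "yaw": 0}, {"tx": 0, "ty": 55, "tz": 0, "yaw": 0}, {"tx": 0, "ty": 55, "tz": 0, "yaw": 0}, {"tx": 0, "ty": 55, "tz": 0, "yaw": 0}, {"tx": 0, "ty": 55, "tz": 0, "yaw": 0}, {"tx": 0, "ty": 55, "tz": 0, "yaw": 0}])

```text
time: 21.75
eef_pos: [0.6066, 0.2549, 0.0692]
tcp_rot: [-0.707, -0.005, 0.004, 0.707]
ft_force: [0.6, 0.3, -0.2]
opening: 0.0288
```

Call:
apply_moves(deltas=[{"tx": 0, "ty": 0, "tz": 0, "yaw": 0}, {"tx": 0, "ty": 0, "tz": 0, "yaw": 0}, {"tx": 0, "ty": 0, "tz": 0, "yaw": 0}, {"tx": 0, "ty": -15, "tz": 0, "yaw": 0}, {"tx": 0, "ty": -45, "tz": 0, "yaw": 0}, {"tx": 0, "ty": -80, "tz": 0, "yaw": 0}, {"tx": 0, "ty": -110, "tz": 0, "yaw": 0}, {"tx": 0, "ty": -120, "tz": 0, "yaw": 0}, {"tx": 0, "ty": -120, "tz": 0, "yaw": 0}, {"tx": 0, "ty": -120, "tz": 0, "yaw": 0}], hand=0.45)

```text
time: 23.0
eef_pos: [0.6054, 0.2544, 0.1873]
tcp_rot: [0.707, 0.004, -0.005, -0.707]
ft_force: [0.1, 1.1, -0.5]
opening: 0.0506
```

```bash
python3 - <<'E'
from h import *
im,o=snap('wrist','w7');print(o['eef_pos'])
delta([.431,-.1575,.16],xdir=0)
im,o=snap('top','t3')
for s in shells('top',im,amin=35,amax=120): print(np.round(s[0],1),s[1],s[2],s[3][:2],s[4][:2])
E
```

```text
[0.6054 0.2544 0.1873]
d tx ty tz mm [-179.5   28.  -409.7]
xdir now 0.7 yaw exact 0.7 mod180 0.7
[356.5 155.9] 61 [13  8] [ 0.6694 -0.3523] [ 0.6603 -0.3429]
[300.6 157.7] 56 [9 8] [ 0.6645 -0.1621] [ 0.6555 -0.1575]
[292.5 170.8] 57 [8 9] [ 0.619  -0.1331] [ 0.6111 -0.1293]
[297.8 187. ] 59 [9 9] [ 0.5632 -0.1491] [ 0.5567 -0.1449]
[302.  226.2] 60 [9 9] [ 0.4317 -0.159 ] [ 0.4286 -0.1546]
```

View pics/w7.png

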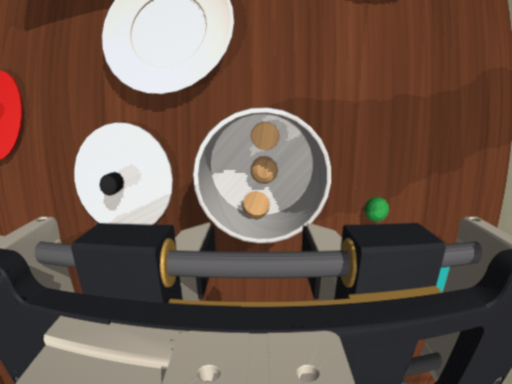

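Call:
apply_moves(deltas=[{"tx": -10, "ty": 0, "tz": -25, "yaw": 0}, {"tx": -30, "ty": 0, "tz": -70, "yaw": 0}, {"tx": -50, "ty": 0, "tz": -118, "yaw": 0}, {"tx": -70, "ty": 0, "tz": -166, "yaw": 0}, {"tx": -90, "ty": 0, "tz": -214, "yaw": 0}, {"tx": -111, "ty": 0, "tz": -262, "yaw": 0}, {"tx": -132, "ty": 0, "tz": -310, "yaw": 0}, {"tx": -155, "ty": 10, "tz": -356, "yaw": 0}, {"tx": -172, "ty": 30, "tz": -393, "yaw": 0}, {"tx": -179, "ty": 50, "tz": -410, "yaw": 0}])

```text
time: 24.35
eef_pos: [0.4308, -0.1598, 0.1378]
tcp_rot: [0.707, 0.003, -0.003, -0.707]
ft_force: [0.9, 1.1, -0.5]
opening: 0.0509
```

Call:
apply_moves(deltas=[{"tx": 0, "ty": 20, "tz": 0, "yaw": 0}, {"tx": 0, "ty": 50, "tz": 0, "yaw": 0}, {"tx": 0, "ty": 65, "tz": 0, "yaw": 0}, {"tx": 0, "ty": 65, "tz": 0, "yaw": 0}, {"tx": 0, "ty": 65, "tz": 0, "yaw": 0}, {"tx": 0, "ty": 65, "tz": 0, "yaw": 0}, {"tx": 0, "ty": 65, "tz": 0, "yaw": 0}, {"tx": 0, "ty": 65, "tz": 0, "yaw": 0}, {"tx": 0, "ty": 65, "tz": 0, "yaw": 0}, {"tx": 0, "ty": 65, "tz": 0, "yaw": 0}])

```text
time: 25.6
eef_pos: [0.4325, -0.1574, 0.0737]
tcp_rot: [-0.707, -0.004, 0.004, 0.707]
ft_force: [-0.4, 0.3, 0.4]
opening: 0.0504
```

```bash
python3 - <<'E'
from h import *
im,o=snap('wrist','w8'); print(o['eef_pos'],o['ft_force'])
print(proj('wrist',[.431,-.158,.009],o)); delta([.431,-.158,.024],xdir=0)
E
```

```text
[ 0.4325 -0.1574  0.0737] [-0.3575  0.3479  0.3922]
[257.4371 218.8226]
d tx ty tz mm [-1.5 49.7 -0.6]
xdir now 0.7 yaw exact 0.7 mod180 0.7
```

View pics/w8.png

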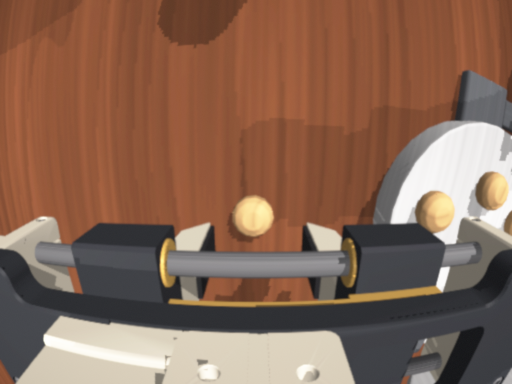

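Call:
apply_moves(deltas=[{"tx": -3, "ty": 20, "tz": 0, "yaw": 0}, {"tx": -3, "ty": 40, "tz": 0, "yaw": 0}, {"tx": -3, "ty": 50, "tz": 0, "yaw": 0}, {"tx": -3, "ty": 50, "tz": 0, "yaw": 0}, {"tx": -3, "ty": 50, "tz": 0, "yaw": 0}, {"tx": -3, "ty": 50, "tz": 0, "yaw": 0}, {"tx": -3, "ty": 50, "tz": 0, "yaw": 0}, {"tx": -3, "ty": 50, "tz": 0, "yaw": 0}, {"tx": -3, "ty": 50, "tz": 0, "yaw": 0}, {"tx": -3, "ty": 50, "tz": 0, "yaw": 0}])

```text
time: 26.9
eef_pos: [0.4295, -0.1574, 0.0237]
tcp_rot: [-0.707, -0.004, 0.004, 0.707]
ft_force: [-0.2, -0.1, 0.8]
opening: 0.0502
```

Call:
apply_moves(deltas=[{"tx": 0, "ty": 0, "tz": 0, "yaw": 0}, {"tx": 0, "ty": 0, "tz": 0, "yaw": 0}, {"tx": 0, "ty": 0, "tz": 0, "yaw": 0}, {"tx": 0, "ty": 0, "tz": 0, "yaw": 0}, {"tx": 0, "ty": -10, "tz": 0, "yaw": 0}, {"tx": 0, "ty": -40, "tz": 0, "yaw": 0}, {"tx": 0, "ty": -80, "tz": 0, "yaw": 0}, {"tx": 0, "ty": -120, "tz": 0, "yaw": 0}, {"tx": 0, "ty": -150, "tz": 0, "yaw": 0}, {"tx": 0, "ty": -150, "tz": 0, "yaw": 0}], hand=1)

```text
time: 28.15
eef_pos: [0.4313, -0.158, 0.1765]
tcp_rot: [0.707, 0.006, -0.002, -0.707]
ft_force: [0.2, -0.3, -0.1]
opening: 0.0281
```

```bash
python3 - <<'E'
from h import *
o=arm.get_obs();print(o['eef_pos'],o['opening'])
delta([.609,.269,.16],xdir=55)
E
```

```text
[ 0.4313 -0.158   0.1765] 0.02811767012293048
d tx ty tz mm [182.9  17.2 424.7]
xdir now 0.7 yaw exact -54.3 mod180 -54.3
```

Call:
apply_moves(deltas=[{"tx": 10, "ty": 0, "tz": 25, "yaw": 0}, {"tx": 30, "ty": 0, "tz": 70, "yaw": 0}, {"tx": 52, "ty": 0, "tz": 118, "yaw": 0}, {"tx": 74, "ty": 0, "tz": 166, "yaw": 0}, {"tx": 96, "ty": 0, "tz": 216, "yaw": 0}, {"tx": 118, "ty": 0, "tz": 266, "yaw": 0}, {"tx": 140, "ty": 0, "tz": 316, "yaw": 0}, {"tx": 165, "ty": 10, "tz": 365, "yaw": 0}, {"tx": 186, "ty": 25, "tz": 405, "yaw": 0}, {"tx": 194, "ty": 40, "tz": 425, "yaw": 0}])

```text
time: 29.4
eef_pos: [0.6177, 0.2732, 0.1317]
tcp_rot: [-0.707, -0.005, 0.006, 0.707]
ft_force: [-1.1, -1.0, 0.0]
opening: 0.0282
```

Call:
apply_moves(deltas=[{"tx": 0, "ty": 0, "tz": 0, "yaw": 0}, {"tx": 0, "ty": 0, "tz": 0, "yaw": 0}, {"tx": 0, "ty": 10, "tz": 0, "yaw": 0}, {"tx": 0, "ty": 20, "tz": 0, "yaw": 0}, {"tx": 0, "ty": 20, "tz": 0, "yaw": 0}, {"tx": 0, "ty": 20, "tz": 0, "yaw": 0}, {"tx": 0, "ty": 20, "tz": 0, "yaw": 0}, {"tx": 0, "ty": 20, "tz": 0, "yaw": 0}, {"tx": 0, "ty": 20, "tz": 0, "yaw": 0}, {"tx": 0, "ty": 20, "tz": 0, "yaw": 0}])

```text
time: 30.65
eef_pos: [0.6182, 0.27, 0.1138]
tcp_rot: [-0.707, -0.004, 0.004, 0.707]
ft_force: [0.0, -0.2, 0.3]
opening: 0.0285
```

Descend and release.

Call:
apply_moves(deltas=[{"tx": 0, "ty": 15, "tz": 0, "yaw": 0}, {"tx": 0, "ty": 30, "tz": 0, "yaw": 0}, {"tx": 0, "ty": 38, "tz": 0, "yaw": 0}, {"tx": 0, "ty": 38, "tz": 0, "yaw": 0}, {"tx": 0, "ty": 38, "tz": 0, "yaw": 0}, {"tx": 0, "ty": 38, "tz": 0, "yaw": 0}, {"tx": 0, "ty": 38, "tz": 0, "yaw": 0}, {"tx": 0, "ty": 38, "tz": 0, "yaw": 0}, {"tx": 0, "ty": 38, "tz": 0, "yaw": 0}, {"tx": 0, "ty": 38, "tz": 0, "yaw": 0}])

```text
time: 31.9
eef_pos: [0.6182, 0.2699, 0.0757]
tcp_rot: [-0.707, -0.004, 0.004, 0.707]
ft_force: [0.7, -0.0, -0.4]
opening: 0.0286
```

Call:
apply_moves(deltas=[{"tx": 0, "ty": 0, "tz": 0, "yaw": 0}, {"tx": 0, "ty": 0, "tz": 0, "yaw": 0}, {"tx": 0, "ty": 0, "tz": 0, "yaw": 0}, {"tx": 0, "ty": -15, "tz": 0, "yaw": 0}, {"tx": 0, "ty": -45, "tz": 0, "yaw": 0}, {"tx": 0, "ty": -80, "tz": 0, "yaw": 0}, {"tx": 0, "ty": -110, "tz": 0, "yaw": 0}, {"tx": 0, "ty": -120, "tz": 0, "yaw": 0}, {"tx": 0, "ty": -120, "tz": 0, "yaw": 0}, {"tx": 0, "ty": -120, "tz": 0, "yaw": 0}], hand=0.58)

```text
time: 33.15
eef_pos: [0.6173, 0.2696, 0.1943]
tcp_rot: [0.707, 0.004, -0.005, -0.707]
ft_force: [-0.5, -1.3, 0.0]
opening: 0.0384
```

```bash
python3 - <<'E'
from h import *
im,o=snap('wrist','w9');print(o['eef_pos'])
delta([.6545,-.158,.16],xdir=15)
im,o=snap('top','t4')
for s in shells('top',im,amin=35,amax=120): print(np.round(s[0],1),s[1],s[2],s[3][:2],s[4][:2])
im,o=snap('scene','s4')
b=cv2.resize(im[120:380,30:400],None,fx=2.1,fy=2.1,interpolation=cv2.INTER_CUBIC); cv2.imwrite('pics/s4z.png',b[:,:,::-1])
E
```

```text
[0.6173 0.2696 0.1943]
d tx ty tz mm [  32.    34.4 -428. ]
xdir now 0.7 yaw exact -14.3 mod180 -14.3
[356.5 155.8] 59 [13  8] [ 0.6696 -0.3524] [ 0.6605 -0.3431]
[300.6 157.7] 56 [9 8] [ 0.6645 -0.1621] [ 0.6555 -0.1575]
[292.5 170.8] 57 [8 9] [ 0.619  -0.1331] [ 0.6111 -0.1293]
[172.8 172.9] 38 [8 7] [0.6147 0.2698] [0.6069 0.2635]
[297.8 187. ] 59 [9 9] [ 0.5632 -0.1491] [ 0.5567 -0.1449]
```

View pics/w9.png

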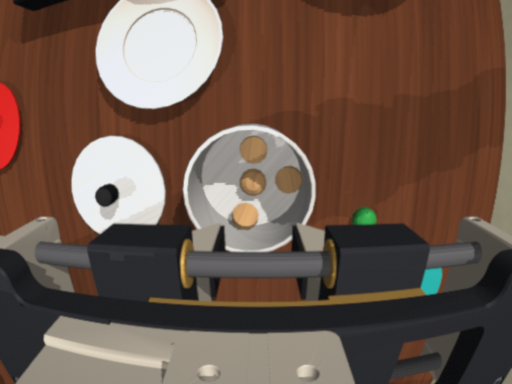

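View pics/s4z.png

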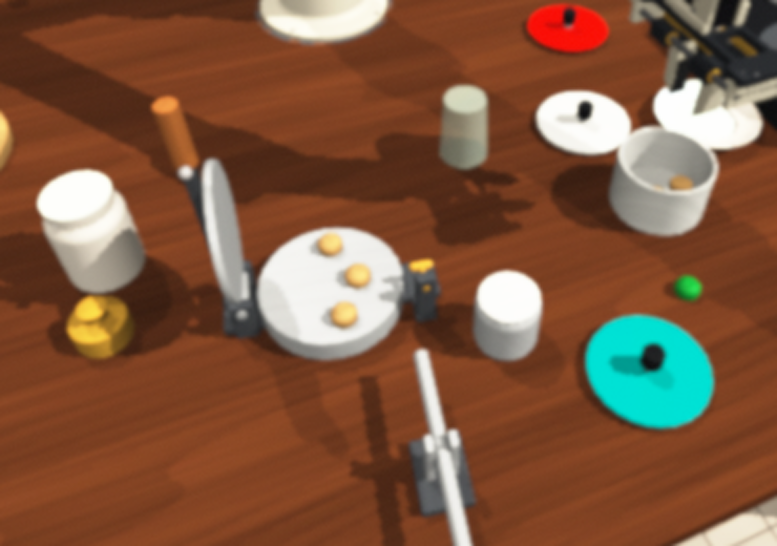

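Call:
apply_moves(deltas=[{"tx": 2, "ty": 0, "tz": -25, "yaw": 0}, {"tx": 5, "ty": 0, "tz": -70, "yaw": -3}, {"tx": 8, "ty": 0, "tz": -118, "yaw": -6}, {"tx": 12, "ty": 0, "tz": -166, "yaw": -10}, {"tx": 16, "ty": 0, "tz": -214, "yaw": -15}, {"tx": 20, "ty": 0, "tz": -262, "yaw": -15}, {"tx": 24, "ty": 0, "tz": -310, "yaw": -15}, {"tx": 28, "ty": 0, "tz": -350, "yaw": -15}, {"tx": 31, "ty": 0, "tz": -380, "yaw": -15}, {"tx": 32, "ty": 0, "tz": -400, "yaw": -15}], hand=0.45)

```text
time: 34.55
eef_pos: [0.654, -0.134, 0.1954]
tcp_rot: [0.701, 0.095, -0.096, -0.7]
ft_force: [-0.4, 0.1, -1.0]
opening: 0.0503
```

```bash
python3 - <<'E'
from h import *
im,o=snap('scene','s5')
b=cv2.resize(im[0:300,30:400],None,fx=2.,fy=2.,interpolation=cv2.INTER_CUBIC); cv2.imwrite('pics/s5z.png',b[:,:,::-1])
im,o=snap('wrist','w10');print(o['eef_pos'])
for z in (.049,.041):print(proj('wrist',[.6545,-.158,z],o))
delta([.6545,-.158,.056],xdir=15)
E
```

```text
[ 0.654  -0.1367  0.1956]
[253.8311 210.2319]
[253.946 207.813]
d tx ty tz mm [ -5.8 139.6 -22.7]
xdir now 15.4 yaw exact 0.4 mod180 0.4
```

View pics/w10.png

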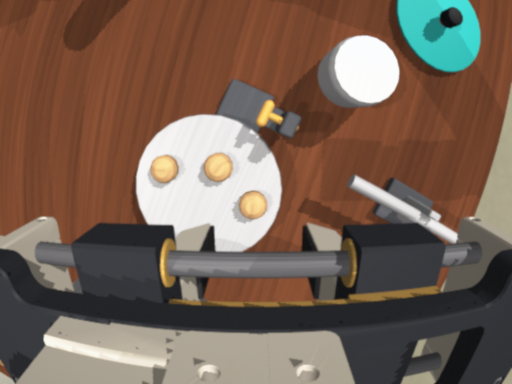

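View pics/s5z.png

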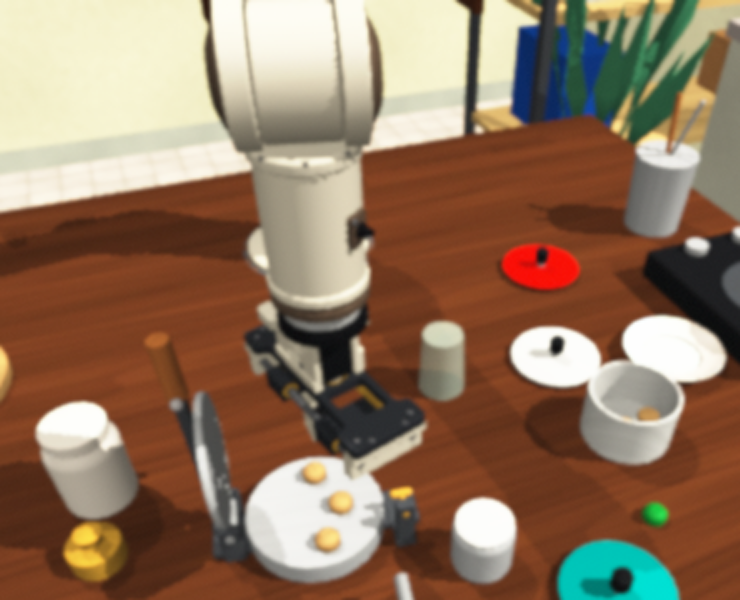

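Call:
apply_moves(deltas=[{"tx": -3, "ty": 10, "tz": -11, "yaw": 0}, {"tx": -6, "ty": 30, "tz": -21, "yaw": 0}, {"tx": -6, "ty": 60, "tz": -21, "yaw": 0}, {"tx": -6, "ty": 80, "tz": -21, "yaw": 0}, {"tx": -6, "ty": 90, "tz": -21, "yaw": 0}, {"tx": -6, "ty": 90, "tz": -21, "yaw": 0}, {"tx": -6, "ty": 90, "tz": -21, "yaw": 0}, {"tx": -6, "ty": 90, "tz": -21, "yaw": 0}, {"tx": -6, "ty": 90, "tz": -21, "yaw": 0}, {"tx": -6, "ty": 90, "tz": -21, "yaw": 0}])

```text
time: 35.9
eef_pos: [0.6553, -0.1514, 0.1061]
tcp_rot: [0.701, 0.097, -0.096, -0.7]
ft_force: [0.2, -0.2, 0.8]
opening: 0.0504
```

```bash
python3 - <<'E'
from h import *
im,o=snap('wrist','w11');print(o['eef_pos'],o['ft_force'])
for z in (.049,.041):print(proj('wrist',[.6545,-.158,z],o))
delta([.6545,-.158,.056],xdir=15)
E
```

```text
[ 0.6553 -0.1514  0.1061] [ 0.249  -0.2359  0.834 ]
[255.5006 230.2398]
[255.5801 226.1444]
d tx ty tz mm [-2.4 50.  -6.1]
xdir now 15.7 yaw exact 0.7 mod180 0.7
```

View pics/w11.png

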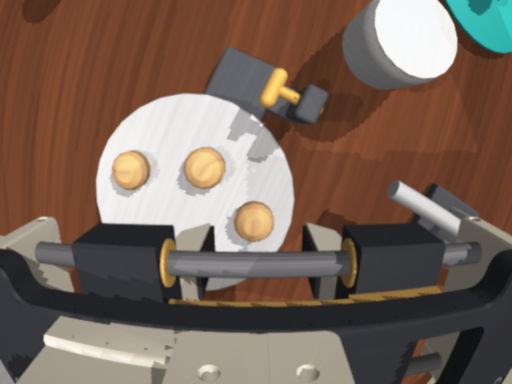

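```bash
python3 - <<'E'
from h import *
def tri(a,b):
    (o1,d1),(o2,d2)=a,b
    A=np.stack([d1,-d2],1); s=np.linalg.lstsq(A,o2-o1,rcond=None)[0]
    p,q=o1+d1*s[0],o2+d2*s[1]; print((p+q)/2,np.linalg.norm(p-q))
tri(ray('top',90+467/2.4-.3,80+122/2.4-.3),ray('scene',230,287.6))
tri(ray('top',90+488/2.4-.3,80+0/2.4-.3),ray('scene',30+462/2.1,120+546/2.1))
E
```

```text
[ 0.7414 -0.1037  0.0639] 0.0006127734900404617
[ 0.9217 -0.137   0.0628] 0.0011683652522983957
```

Call:
apply_moves(deltas=[{"tx": -1, "ty": 20, "tz": -3, "yaw": 0}, {"tx": -2, "ty": 40, "tz": -4, "yaw": 0}, {"tx": -2, "ty": 50, "tz": -4, "yaw": 0}, {"tx": -2, "ty": 50, "tz": -4, "yaw": 0}, {"tx": -2, "ty": 50, "tz": -4, "yaw": 0}, {"tx": -2, "ty": 50, "tz": -4, "yaw": 0}, {"tx": -2, "ty": 50, "tz": -4, "yaw": 0}, {"tx": -2, "ty": 50, "tz": -4, "yaw": 0}, {"tx": -2, "ty": 50, "tz": -4, "yaw": 0}, {"tx": -2, "ty": 50, "tz": -4, "yaw": 0}])

```text
time: 37.2
eef_pos: [0.6542, -0.1559, 0.0557]
tcp_rot: [0.7, 0.097, -0.097, -0.7]
ft_force: [0.0, 0.0, -0.4]
opening: 0.0504
```

Call:
apply_moves(deltas=[{"tx": 0, "ty": 0, "tz": 0, "yaw": 0}, {"tx": 0, "ty": 0, "tz": 0, "yaw": 0}, {"tx": 0, "ty": 0, "tz": 0, "yaw": 0}, {"tx": 0, "ty": 0, "tz": 0, "yaw": 0}, {"tx": 0, "ty": -10, "tz": 0, "yaw": 0}, {"tx": 0, "ty": -40, "tz": 0, "yaw": 0}, {"tx": 0, "ty": -80, "tz": 5, "yaw": 0}, {"tx": 0, "ty": -110, "tz": 20, "yaw": 0}, {"tx": 0, "ty": -120, "tz": 50, "yaw": 0}, {"tx": 0, "ty": -120, "tz": 80, "yaw": 0}], hand=1)

```text
time: 38.45
eef_pos: [0.6334, -0.0785, 0.1782]
tcp_rot: [0.701, 0.098, -0.095, -0.7]
ft_force: [0.5, 0.2, -1.2]
opening: 0.0282
```

```bash
python3 - <<'E'
from h import *
o=arm.get_obs();print(o['eef_pos'],o['opening'])
delta([.600,.265,.175],xdir=15)
im,o=snap('wrist','w12'); cv2.imwrite('pics/w12z.png',im[:,:,::-1])
E
```

```text
[ 0.6334 -0.0785  0.1782] 0.02815268952667958
d tx ty tz mm [ 60.6   3.  339.8]
xdir now 15.7 yaw exact 0.7 mod180 0.7
```

View pics/w12.png

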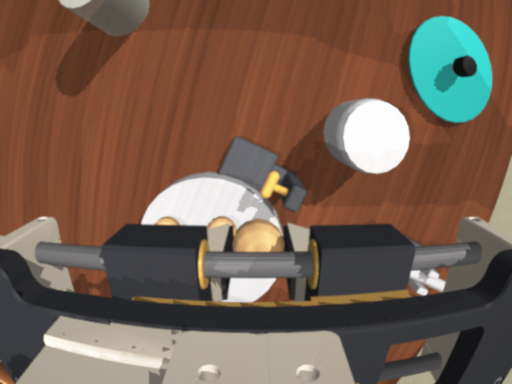

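Call:
apply_moves(deltas=[{"tx": 8, "ty": 0, "tz": 45, "yaw": 0}, {"tx": 17, "ty": 0, "tz": 95, "yaw": 0}, {"tx": 26, "ty": 0, "tz": 145, "yaw": 0}, {"tx": 35, "ty": 0, "tz": 195, "yaw": 0}, {"tx": 44, "ty": 0, "tz": 245, "yaw": 0}, {"tx": 52, "ty": 0, "tz": 290, "yaw": 0}, {"tx": 58, "ty": 10, "tz": 322, "yaw": 0}, {"tx": 60, "ty": 30, "tz": 336, "yaw": 0}, {"tx": 60, "ty": 45, "tz": 338, "yaw": 0}, {"tx": 60, "ty": 55, "tz": 338, "yaw": 0}])

```text
time: 39.75
eef_pos: [0.5985, 0.2601, 0.1189]
tcp_rot: [0.701, 0.095, -0.097, -0.7]
ft_force: [-0.9, -0.4, -0.3]
opening: 0.0284
```

Call:
apply_moves(deltas=[{"tx": 0, "ty": 0, "tz": 0, "yaw": 0}, {"tx": 0, "ty": 10, "tz": 0, "yaw": 0}, {"tx": 0, "ty": 30, "tz": 0, "yaw": 0}, {"tx": 0, "ty": 42, "tz": 0, "yaw": 0}, {"tx": 0, "ty": 48, "tz": 0, "yaw": 0}, {"tx": 0, "ty": 48, "tz": 0, "yaw": 0}, {"tx": 0, "ty": 48, "tz": 0, "yaw": 0}, {"tx": 0, "ty": 48, "tz": 0, "yaw": 0}, {"tx": 0, "ty": 48, "tz": 0, "yaw": 0}, {"tx": 0, "ty": 48, "tz": 0, "yaw": 0}])

```text
time: 41.0
eef_pos: [0.5989, 0.2628, 0.073]
tcp_rot: [-0.7, -0.097, 0.097, 0.701]
ft_force: [0.5, 1.1, -0.8]
opening: 0.0284
```

Call:
apply_moves(deltas=[{"tx": 0, "ty": 0, "tz": 0, "yaw": 0}, {"tx": 0, "ty": 0, "tz": 0, "yaw": 0}, {"tx": 0, "ty": 0, "tz": 0, "yaw": 0}, {"tx": 0, "ty": -15, "tz": 0, "yaw": 0}, {"tx": 0, "ty": -45, "tz": 0, "yaw": 0}, {"tx": 0, "ty": -80, "tz": 0, "yaw": 0}, {"tx": 0, "ty": -110, "tz": 0, "yaw": 0}, {"tx": 0, "ty": -120, "tz": 0, "yaw": 0}, {"tx": 0, "ty": -120, "tz": 0, "yaw": 0}, {"tx": 0, "ty": -120, "tz": 0, "yaw": 0}], hand=0.58)

```text
time: 42.25
eef_pos: [0.5979, 0.2624, 0.1913]
tcp_rot: [0.701, 0.096, -0.098, -0.7]
ft_force: [-1.1, -0.1, -0.1]
opening: 0.0383
```

```bash
python3 - <<'E'
from h import *
im,o=snap('wrist','w13');print(o['eef_pos'])
delta([.611,-.1295,.16],xdir=-20)
im,o=snap('top','t5')
for s in shells('top',im,amin=35,amax=120): print(np.round(s[0],1),s[1],s[2],s[3][:2],s[4][:2])
E
```

```text
[0.5979 0.2624 0.1913]
d tx ty tz mm [ -93.4   31.5 -380.8]
xdir now 15.7 yaw exact 35.7 mod180 35.7
[356.5 155.9] 61 [13  8] [ 0.6694 -0.3523] [ 0.6603 -0.3429]
[292.5 170.8] 57 [8 9] [ 0.619  -0.1331] [ 0.6111 -0.1293]
[181.5 175.8] 42 [ 8 11] [0.6047 0.2404] [0.5972 0.2348]
[297.8 187. ] 59 [9 9] [ 0.5632 -0.1491] [ 0.5567 -0.1449]
```

View pics/w13.png

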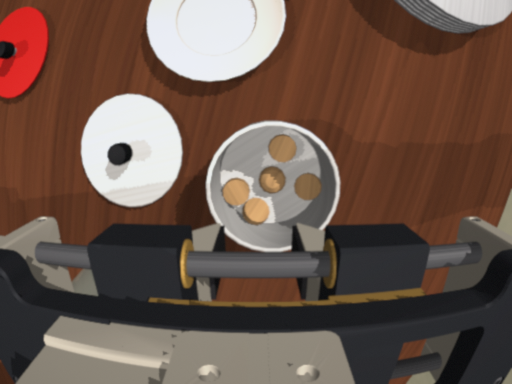

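Call:
apply_moves(deltas=[{"tx": -6, "ty": 0, "tz": -25, "yaw": 5}, {"tx": -17, "ty": 0, "tz": -70, "yaw": 10}, {"tx": -28, "ty": 0, "tz": -118, "yaw": 15}, {"tx": -40, "ty": 0, "tz": -166, "yaw": 20}, {"tx": -52, "ty": 0, "tz": -214, "yaw": 25}, {"tx": -64, "ty": 0, "tz": -262, "yaw": 30}, {"tx": -76, "ty": 0, "tz": -310, "yaw": 36}, {"tx": -86, "ty": 10, "tz": -350, "yaw": 36}, {"tx": -92, "ty": 20, "tz": -370, "yaw": 36}, {"tx": -93, "ty": 30, "tz": -376, "yaw": 36}], hand=0.45)

```text
time: 43.6
eef_pos: [0.6103, -0.1265, 0.1614]
tcp_rot: [0.696, -0.126, 0.125, -0.696]
ft_force: [0.2, 0.6, -0.3]
opening: 0.0503
```

Call:
apply_moves(deltas=[{"tx": 0, "ty": 10, "tz": 0, "yaw": 0}, {"tx": 0, "ty": 30, "tz": 0, "yaw": 0}, {"tx": 0, "ty": 50, "tz": 0, "yaw": 0}, {"tx": 0, "ty": 55, "tz": 0, "yaw": 0}, {"tx": 0, "ty": 55, "tz": 0, "yaw": 0}, {"tx": 0, "ty": 55, "tz": 0, "yaw": 0}, {"tx": 0, "ty": 55, "tz": 0, "yaw": 0}, {"tx": 0, "ty": 55, "tz": 0, "yaw": 0}, {"tx": 0, "ty": 55, "tz": 0, "yaw": 0}, {"tx": 0, "ty": 55, "tz": 0, "yaw": 0}])

```text
time: 44.85
eef_pos: [0.6111, -0.1244, 0.1078]
tcp_rot: [-0.696, 0.124, -0.125, 0.696]
ft_force: [0.9, 0.3, -0.0]
opening: 0.0508
```

```bash
python3 - <<'E'
from h import *
im,o=snap('wrist','w14');print(o['eef_pos'],o['ft_force'])
print(proj('wrist',[.611,-.1293,.041],o),proj('wrist',[.6465,-.066,.07],o))
delta([.611,-.1293,.056],xdir=-20)
E
```

```text
[ 0.6111 -0.1244  0.1078] [ 0.8726  0.303  -0.0212]
[262.0574 222.5276] [282.7457 122.5944]
d tx ty tz mm [ 1.6 51.8 -4.6]
xdir now -20.3 yaw exact -0.3 mod180 -0.3
```

View pics/w14.png

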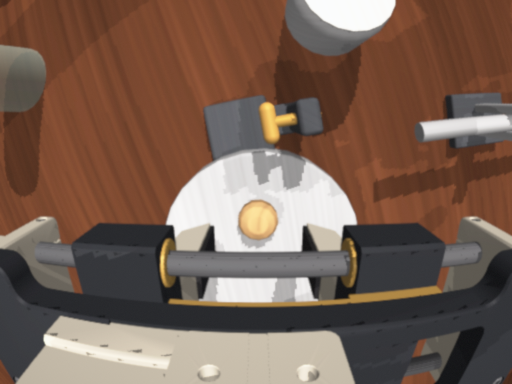

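Call:
apply_moves(deltas=[{"tx": -1, "ty": 20, "tz": -2, "yaw": 0}, {"tx": -1, "ty": 40, "tz": -3, "yaw": 0}, {"tx": -1, "ty": 52, "tz": -3, "yaw": 0}, {"tx": -1, "ty": 52, "tz": -3, "yaw": 0}, {"tx": -1, "ty": 52, "tz": -3, "yaw": 0}, {"tx": -1, "ty": 52, "tz": -3, "yaw": 0}, {"tx": -1, "ty": 52, "tz": -3, "yaw": 0}, {"tx": -1, "ty": 52, "tz": -3, "yaw": 0}, {"tx": -1, "ty": 52, "tz": -3, "yaw": 0}, {"tx": -1, "ty": 52, "tz": -3, "yaw": 0}])

```text
time: 46.15
eef_pos: [0.6091, -0.1268, 0.0557]
tcp_rot: [-0.696, 0.124, -0.125, 0.696]
ft_force: [0.6, 0.0, -0.0]
opening: 0.0504
```

Call:
apply_moves(deltas=[{"tx": 0, "ty": 0, "tz": 0, "yaw": 0}, {"tx": 0, "ty": 0, "tz": 0, "yaw": 0}, {"tx": 0, "ty": 0, "tz": 0, "yaw": 0}, {"tx": 0, "ty": 0, "tz": 0, "yaw": 0}, {"tx": 0, "ty": -10, "tz": 0, "yaw": 0}, {"tx": 0, "ty": -40, "tz": 0, "yaw": 0}, {"tx": 0, "ty": -80, "tz": 0, "yaw": 0}, {"tx": 0, "ty": -110, "tz": 0, "yaw": 0}, {"tx": 0, "ty": -120, "tz": 0, "yaw": 0}, {"tx": 0, "ty": -120, "tz": 0, "yaw": 0}], hand=1)

```text
time: 47.4
eef_pos: [0.6093, -0.1268, 0.1762]
tcp_rot: [-0.696, 0.124, -0.125, 0.696]
ft_force: [-0.9, 0.3, -0.3]
opening: 0.0279
```

```bash
python3 - <<'E'
from h import *
o=arm.get_obs();print(o['eef_pos'],o['opening'])
delta([.618,.255,.175],xdir=0)
E
```

```text
[ 0.6093 -0.1268  0.1762] 0.027855838635975176
d tx ty tz mm [-124.2    1.2  361.1]
xdir now -20.3 yaw exact -20.3 mod180 -20.3
```

Call:
apply_moves(deltas=[{"tx": -8, "ty": 0, "tz": 25, "yaw": -5}, {"tx": -24, "ty": 0, "tz": 70, "yaw": -10}, {"tx": -40, "ty": 0, "tz": 118, "yaw": -15}, {"tx": -57, "ty": 0, "tz": 166, "yaw": -20}, {"tx": -74, "ty": 0, "tz": 214, "yaw": -20}, {"tx": -90, "ty": 0, "tz": 262, "yaw": -20}, {"tx": -106, "ty": 0, "tz": 308, "yaw": -20}, {"tx": -118, "ty": 0, "tz": 342, "yaw": -20}, {"tx": -123, "ty": 15, "tz": 358, "yaw": -20}, {"tx": -124, "ty": 30, "tz": 361, "yaw": -20}])

```text
time: 48.65
eef_pos: [0.6164, 0.256, 0.1432]
tcp_rot: [0.707, -0.001, -0.0, -0.707]
ft_force: [-0.3, -0.8, 0.5]
opening: 0.0284
```

Call:
apply_moves(deltas=[{"tx": 0, "ty": 15, "tz": 0, "yaw": 0}, {"tx": 0, "ty": 25, "tz": 0, "yaw": 0}, {"tx": 0, "ty": 45, "tz": 0, "yaw": 0}, {"tx": 0, "ty": 65, "tz": 0, "yaw": 0}, {"tx": 0, "ty": 70, "tz": 0, "yaw": 0}, {"tx": 0, "ty": 70, "tz": 0, "yaw": 0}, {"tx": 0, "ty": 70, "tz": 0, "yaw": 0}, {"tx": 0, "ty": 70, "tz": 0, "yaw": 0}, {"tx": 0, "ty": 70, "tz": 0, "yaw": 0}, {"tx": 0, "ty": 70, "tz": 0, "yaw": 0}])

```text
time: 49.9
eef_pos: [0.6181, 0.2549, 0.076]
tcp_rot: [-0.707, 0.002, -0.002, 0.707]
ft_force: [-0.4, -0.5, -1.0]
opening: 0.0286
```

Call:
apply_moves(deltas=[{"tx": 0, "ty": 0, "tz": 0, "yaw": 0}, {"tx": 0, "ty": 0, "tz": 0, "yaw": 0}, {"tx": 0, "ty": 0, "tz": 0, "yaw": 0}, {"tx": 0, "ty": -15, "tz": 0, "yaw": 0}, {"tx": 0, "ty": -45, "tz": 0, "yaw": 0}, {"tx": 0, "ty": -80, "tz": 0, "yaw": 0}, {"tx": 0, "ty": -110, "tz": 0, "yaw": 0}, {"tx": 0, "ty": -120, "tz": 0, "yaw": 0}, {"tx": 0, "ty": -120, "tz": 0, "yaw": 0}, {"tx": 0, "ty": -120, "tz": 0, "yaw": 0}], hand=0.58)

```text
time: 51.15
eef_pos: [0.617, 0.2544, 0.1942]
tcp_rot: [0.707, -0.003, 0.001, -0.707]
ft_force: [0.4, -0.3, -0.3]
opening: 0.0386
```

```bash
python3 - <<'E'
from h import *
im,o=snap('wrist','w15');print(o['eef_pos'])
delta([.5565,-.145,.16],xdir=0)
im,o=snap('top','t6')
for s in shells('top',im,amin=35,amax=120): print(np.round(s[0],1),s[1],s[2],s[3][:2],s[4][:2])
E
```

```text
[0.617  0.2544 0.1942]
d tx ty tz mm [ -58.4   34.6 -399.7]
xdir now -0.3 yaw exact -0.3 mod180 -0.3
[356.6 155.8] 60 [13  8] [ 0.6695 -0.3527] [ 0.6604 -0.3433]
[179.8 177.8] 61 [12 14] [0.5979 0.2459] [0.5906 0.2402]
[297.8 187. ] 59 [9 9] [ 0.5632 -0.1491] [ 0.5567 -0.1449]
```

View pics/w15.png

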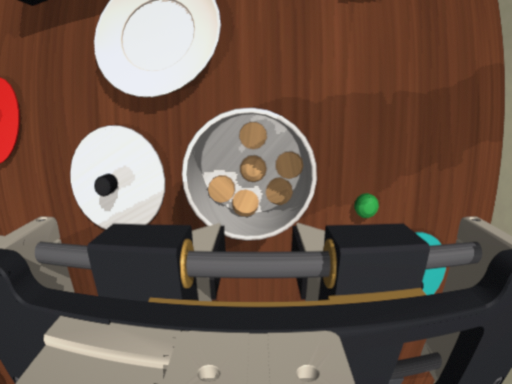

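Six in; now the last one, C.

Call:
apply_moves(deltas=[{"tx": -4, "ty": 0, "tz": -25, "yaw": 0}, {"tx": -10, "ty": 0, "tz": -70, "yaw": 0}, {"tx": -17, "ty": 0, "tz": -118, "yaw": 0}, {"tx": -24, "ty": 0, "tz": -168, "yaw": 0}, {"tx": -31, "ty": 0, "tz": -218, "yaw": 0}, {"tx": -38, "ty": 0, "tz": -268, "yaw": 0}, {"tx": -45, "ty": 0, "tz": -318, "yaw": 0}, {"tx": -52, "ty": 10, "tz": -362, "yaw": 0}, {"tx": -57, "ty": 20, "tz": -388, "yaw": 0}, {"tx": -58, "ty": 30, "tz": -396, "yaw": 0}], hand=0.45)

```text
time: 52.5
eef_pos: [0.556, -0.1449, 0.1652]
tcp_rot: [0.708, -0.004, 0.003, -0.707]
ft_force: [-0.5, 0.5, 0.2]
opening: 0.0504
```

Call:
apply_moves(deltas=[{"tx": 0, "ty": 10, "tz": 0, "yaw": 0}, {"tx": 0, "ty": 30, "tz": 0, "yaw": 0}, {"tx": 0, "ty": 50, "tz": 0, "yaw": 0}, {"tx": 0, "ty": 57, "tz": 0, "yaw": 0}, {"tx": 0, "ty": 57, "tz": 0, "yaw": 0}, {"tx": 0, "ty": 57, "tz": 0, "yaw": 0}, {"tx": 0, "ty": 57, "tz": 0, "yaw": 0}, {"tx": 0, "ty": 57, "tz": 0, "yaw": 0}, {"tx": 0, "ty": 57, "tz": 0, "yaw": 0}, {"tx": 0, "ty": 57, "tz": 0, "yaw": 0}])

```text
time: 53.75
eef_pos: [0.558, -0.141, 0.1088]
tcp_rot: [0.707, -0.002, 0.002, -0.707]
ft_force: [-0.7, 0.2, -0.6]
opening: 0.0504
```

```bash
python3 - <<'E'
from h import *
im,o=snap('wrist','w16');print(o['eef_pos'],o['ft_force'])
print(proj('wrist',[.5567,-.145,.041],o))
delta([.5567,-.145,.056],xdir=0)
E
```

```text
[ 0.558  -0.141   0.1088] [-0.706   0.2214 -0.6011]
[257.7383 221.7911]
d tx ty tz mm [-1.3 52.8 -4. ]
xdir now -0.3 yaw exact -0.3 mod180 -0.3
```

View pics/w16.png

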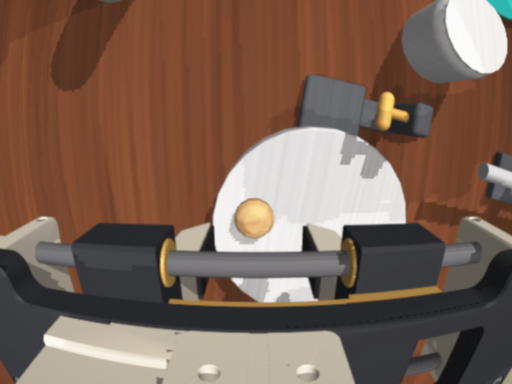

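Call:
apply_moves(deltas=[{"tx": -3, "ty": 20, "tz": -2, "yaw": 0}, {"tx": -3, "ty": 40, "tz": -2, "yaw": 0}, {"tx": -3, "ty": 53, "tz": -2, "yaw": 0}, {"tx": -3, "ty": 53, "tz": -2, "yaw": 0}, {"tx": -3, "ty": 53, "tz": -2, "yaw": 0}, {"tx": -3, "ty": 53, "tz": -2, "yaw": 0}, {"tx": -3, "ty": 53, "tz": -2, "yaw": 0}, {"tx": -3, "ty": 53, "tz": -2, "yaw": 0}, {"tx": -3, "ty": 53, "tz": -2, "yaw": 0}, {"tx": -3, "ty": 53, "tz": -2, "yaw": 0}])

```text
time: 55.05
eef_pos: [0.555, -0.1429, 0.0558]
tcp_rot: [-0.707, 0.002, -0.002, 0.707]
ft_force: [0.6, 0.0, 0.4]
opening: 0.0505
```

Call:
apply_moves(deltas=[{"tx": 0, "ty": 0, "tz": 0, "yaw": 0}, {"tx": 0, "ty": 0, "tz": 0, "yaw": 0}, {"tx": 0, "ty": 0, "tz": 0, "yaw": 0}, {"tx": 0, "ty": 0, "tz": 0, "yaw": 0}, {"tx": 0, "ty": -10, "tz": 0, "yaw": 0}, {"tx": 0, "ty": -40, "tz": 0, "yaw": 0}, {"tx": 0, "ty": -80, "tz": 0, "yaw": 0}, {"tx": 0, "ty": -110, "tz": 0, "yaw": 0}, {"tx": 0, "ty": -120, "tz": 0, "yaw": 0}, {"tx": 0, "ty": -120, "tz": 0, "yaw": 0}], hand=1)

```text
time: 56.3
eef_pos: [0.5552, -0.1429, 0.1762]
tcp_rot: [0.707, -0.001, 0.002, -0.707]
ft_force: [0.3, 0.4, -0.2]
opening: 0.0286
```

```bash
python3 - <<'E'
from h import *
o=arm.get_obs();print(o['eef_pos'],o['opening'])
delta([.604,.285,.175],xdir=0)
E
```

```text
[ 0.5552 -0.1429  0.1762] 0.028558586193219482
d tx ty tz mm [ 46.7   1.2 428.1]
xdir now -0.3 yaw exact -0.3 mod180 -0.3
```

Call:
apply_moves(deltas=[{"tx": 4, "ty": 0, "tz": 25, "yaw": 0}, {"tx": 10, "ty": 0, "tz": 70, "yaw": 0}, {"tx": 15, "ty": 0, "tz": 120, "yaw": 0}, {"tx": 20, "ty": 0, "tz": 172, "yaw": 0}, {"tx": 25, "ty": 0, "tz": 224, "yaw": 0}, {"tx": 30, "ty": 0, "tz": 276, "yaw": 0}, {"tx": 36, "ty": 0, "tz": 328, "yaw": 0}, {"tx": 41, "ty": 0, "tz": 376, "yaw": 0}, {"tx": 45, "ty": 5, "tz": 412, "yaw": 0}, {"tx": 47, "ty": 20, "tz": 427, "yaw": 0}])

```text
time: 57.55
eef_pos: [0.6031, 0.2869, 0.1539]
tcp_rot: [-0.707, 0.001, 0.0, 0.707]
ft_force: [-0.1, -0.7, -0.1]
opening: 0.0285
```

Call:
apply_moves(deltas=[{"tx": 0, "ty": 15, "tz": 0, "yaw": 0}, {"tx": 0, "ty": 25, "tz": 0, "yaw": 0}, {"tx": 0, "ty": 45, "tz": 0, "yaw": 0}, {"tx": 0, "ty": 70, "tz": 0, "yaw": 0}, {"tx": 0, "ty": 78, "tz": 0, "yaw": 0}, {"tx": 0, "ty": 78, "tz": 0, "yaw": 0}, {"tx": 0, "ty": 78, "tz": 0, "yaw": 0}, {"tx": 0, "ty": 78, "tz": 0, "yaw": 0}, {"tx": 0, "ty": 78, "tz": 0, "yaw": 0}, {"tx": 0, "ty": 78, "tz": 0, "yaw": 0}])

```text
time: 58.8
eef_pos: [0.6042, 0.2839, 0.078]
tcp_rot: [-0.707, 0.002, -0.002, 0.707]
ft_force: [-0.5, 0.2, 1.0]
opening: 0.0286
```

Call:
apply_moves(deltas=[{"tx": 0, "ty": 0, "tz": 0, "yaw": 0}, {"tx": 0, "ty": 0, "tz": 0, "yaw": 0}, {"tx": 0, "ty": 0, "tz": 0, "yaw": 0}, {"tx": 0, "ty": -15, "tz": 0, "yaw": 0}, {"tx": 0, "ty": -45, "tz": 0, "yaw": 0}, {"tx": 0, "ty": -80, "tz": 0, "yaw": 0}, {"tx": 0, "ty": -110, "tz": 0, "yaw": 0}, {"tx": 0, "ty": -120, "tz": 0, "yaw": 0}, {"tx": 0, "ty": -120, "tz": 0, "yaw": 0}, {"tx": 0, "ty": -120, "tz": 0, "yaw": 0}], hand=0.58)

```text
time: 60.05
eef_pos: [0.6032, 0.2834, 0.1963]
tcp_rot: [0.707, -0.003, 0.001, -0.707]
ft_force: [-0.8, -0.4, -0.1]
opening: 0.0385
```

```bash
python3 - <<'E'
from h import *
im,o=snap('wrist','w17');print(o['eef_pos'])
for z in (.0,.035,.075):print(z,onz('wrist',105,185,z,o),onz('wrist',249,172,z,o))
delta([.445,.254,.037],xdir=0)
im,o=snap('top','t7')
for s in shells('top',im,amin=35,amax=120): print(np.round(s[0],1),s[1],s[2],s[3][:2],s[4][:2])
E
```

```text
[0.6032 0.2834 0.1963]
0.0 [0.4092 0.2792 0.    ] [0.5916 0.2923 0.    ]
0.035 [0.4296 0.287  0.035 ] [0.5928 0.2988 0.035 ]
0.075 [0.453 0.296 0.075] [0.5941 0.3062 0.075 ]
d tx ty tz mm [-157.6  159.5  -30. ]
xdir now -0.3 yaw exact -0.3 mod180 -0.3
[356.5 155.9] 61 [13  8] [ 0.6694 -0.3523] [ 0.6603 -0.3429]
[173.  172.8] 40 [7 8] [0.6153 0.2692] [0.6076 0.2629]
[176.5 179.8] 92 [19 16] [0.5912 0.2567] [0.584  0.2507]
```

View pics/w17.png

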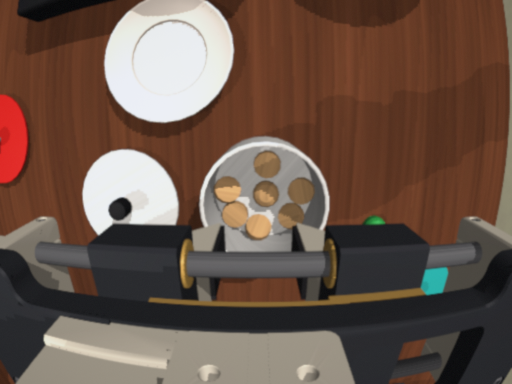

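View pics/t7.png

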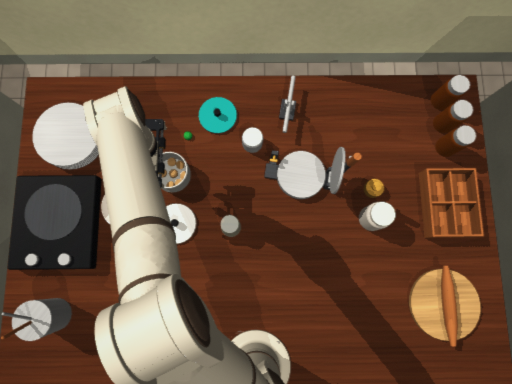

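```bash
python3 - <<'E'
from h import *
im=cv2.imread('pics/w17.png')[:,:,::-1]
class O: pass
o=dict(arm.get_obs()); o['eef_pos']=np.array([0.6032,0.2834,0.1963])
print(onz('wrist',120,208,.038,o),onz('wrist',130,197,.011,o),onz('wrist',265,199,.075,o))
# rim pts
for u,v in((201,198),(328,205),(240,142),(290,142)): print(onz('wrist',u,v,.075,o))
E
```

```text
[0.4472 0.2609 0.038 ] [0.4487 0.2663 0.011 ] [0.6081 0.2814 0.075 ]
[0.5501 0.2826 0.075 ]
[0.6661 0.2754 0.075 ]
[0.5865 0.3326 0.075 ]
[0.6297 0.3325 0.075 ]
```

Call:
apply_moves(deltas=[{"tx": -20, "ty": 0, "tz": -4, "yaw": 0}, {"tx": -60, "ty": 0, "tz": -12, "yaw": 0}, {"tx": -105, "ty": 0, "tz": -20, "yaw": 0}, {"tx": -140, "ty": 20, "tz": -26, "yaw": 0}, {"tx": -156, "ty": 50, "tz": -29, "yaw": 0}, {"tx": -158, "ty": 80, "tz": -29, "yaw": 0}, {"tx": -158, "ty": 100, "tz": -29, "yaw": 0}, {"tx": -158, "ty": 105, "tz": -29, "yaw": 0}, {"tx": -158, "ty": 105, "tz": -29, "yaw": 0}, {"tx": -158, "ty": 105, "tz": -29, "yaw": 0}], hand=0.45)

```text
time: 61.4
eef_pos: [0.4466, 0.2559, 0.0934]
tcp_rot: [-0.707, 0.001, -0.002, 0.707]
ft_force: [0.3, -0.8, -0.1]
opening: 0.0504
```

```bash
python3 - <<'E'
from h import *
im,o=snap('wrist','w18');print(o['eef_pos'],o['ft_force'])
print(proj('wrist',[.445,.254,.041],o))
delta([.445,.254,.037],xdir=0)
E
```

```text
[0.4466 0.2559 0.0934] [ 0.2876 -0.7926 -0.1196]
[257.196 226.788]
d tx ty tz mm [-1.7 56.5 -2. ]
xdir now -0.3 yaw exact -0.3 mod180 -0.3
```

View pics/w18.png

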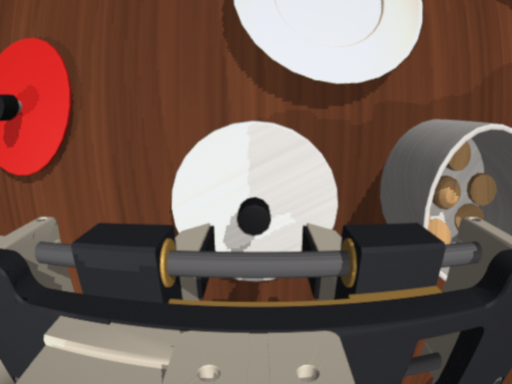

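Call:
apply_moves(deltas=[{"tx": -3, "ty": 20, "tz": 1, "yaw": 0}, {"tx": -3, "ty": 40, "tz": 1, "yaw": 0}, {"tx": -3, "ty": 52, "tz": 1, "yaw": 0}, {"tx": -3, "ty": 56, "tz": 1, "yaw": 0}, {"tx": -3, "ty": 56, "tz": 1, "yaw": 0}, {"tx": -3, "ty": 56, "tz": 1, "yaw": 0}, {"tx": -3, "ty": 56, "tz": 1, "yaw": 0}, {"tx": -3, "ty": 56, "tz": 1, "yaw": 0}, {"tx": -3, "ty": 56, "tz": 1, "yaw": 0}, {"tx": -3, "ty": 56, "tz": 1, "yaw": 0}])

```text
time: 62.7
eef_pos: [0.4429, 0.2566, 0.0367]
tcp_rot: [-0.707, 0.002, -0.002, 0.707]
ft_force: [-0.2, -0.6, 0.2]
opening: 0.0508
```

```bash
python3 - <<'E'
from h import *
im,o=snap('wrist','w19');print(o['eef_pos'],o['ft_force'])
print(proj('wrist',[.445,.254,.041],o),proj('wrist',[.445,.260,.041],o))
E
```

```text
[0.4429 0.2566 0.0367] [-0.191  -0.6377  0.1876]
[264.3871 268.3472] [264.4321 257.7596]
```

View pics/w19.png

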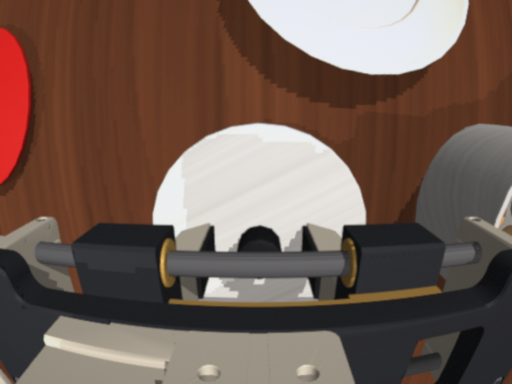

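Call:
apply_moves(deltas=[{"tx": 0, "ty": 0, "tz": 4, "yaw": 0}, {"tx": 0, "ty": 0, "tz": 4, "yaw": 0}, {"tx": 0, "ty": 0, "tz": 4, "yaw": 0}, {"tx": 0, "ty": 0, "tz": 4, "yaw": 0}, {"tx": 0, "ty": 0, "tz": 4, "yaw": 0}, {"tx": 0, "ty": 0, "tz": 4, "yaw": 0}, {"tx": 0, "ty": 0, "tz": 4, "yaw": 0}, {"tx": 0, "ty": 0, "tz": 4, "yaw": 0}, {"tx": 0, "ty": 0, "tz": 4, "yaw": 0}, {"tx": 0, "ty": 0, "tz": 4, "yaw": 0}])

```text
time: 64.0
eef_pos: [0.443, 0.2606, 0.0367]
tcp_rot: [-0.707, 0.002, -0.002, 0.707]
ft_force: [-1.2, -0.4, -0.8]
opening: 0.0502
```

Call:
apply_moves(deltas=[{"tx": 0, "ty": 0, "tz": 0, "yaw": 0}, {"tx": 0, "ty": 0, "tz": 0, "yaw": 0}, {"tx": 0, "ty": 0, "tz": 0, "yaw": 0}, {"tx": 0, "ty": 0, "tz": 0, "yaw": 0}, {"tx": 0, "ty": 0, "tz": 0, "yaw": 0}, {"tx": 0, "ty": -10, "tz": 0, "yaw": 0}, {"tx": 0, "ty": -30, "tz": 0, "yaw": 0}, {"tx": 0, "ty": -60, "tz": 0, "yaw": 0}, {"tx": 0, "ty": -90, "tz": 0, "yaw": 0}, {"tx": 0, "ty": -110, "tz": 0, "yaw": 0}], hand=1, grip_force=40)

```text
time: 65.25
eef_pos: [0.4433, 0.2608, 0.1487]
tcp_rot: [-0.707, 0.001, -0.002, 0.707]
ft_force: [0.2, -0.3, -1.5]
opening: 0.0231
```

```bash
python3 - <<'E'
from h import *
im,o=snap('wrist','w20');print(o['eef_pos'],o['ft_force'],o['opening'])
im,o=snap('scene','s6');cv2.imwrite('pics/s6z.png',cv2.resize(im[60:260,200:440],None,fx=2.5,fy=2.5)[:,:,::-1])
E
```

```text
[0.4433 0.2608 0.1487] [ 0.1929 -0.3007 -1.4516] 0.023060188485424273
```

View pics/w20.png

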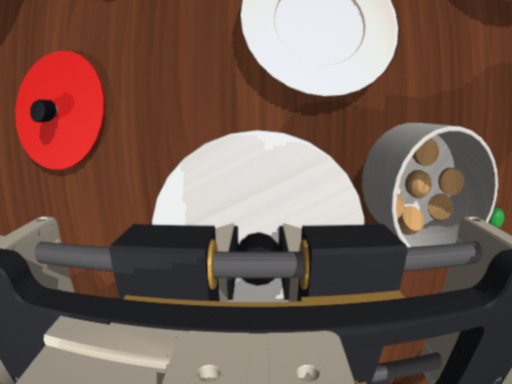

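View pics/s6z.png

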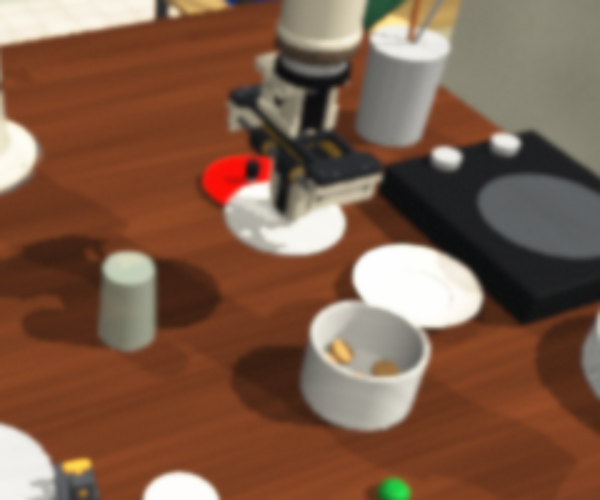

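Call:
apply_moves(deltas=[{"tx": 10, "ty": 0, "tz": 1, "yaw": 0}, {"tx": 35, "ty": 0, "tz": 3, "yaw": 0}, {"tx": 70, "ty": 0, "tz": 6, "yaw": 0}, {"tx": 105, "ty": 0, "tz": 9, "yaw": 0}, {"tx": 135, "ty": 0, "tz": 12, "yaw": 0}, {"tx": 155, "ty": 0, "tz": 14, "yaw": 0}, {"tx": 165, "ty": 0, "tz": 14, "yaw": 0}, {"tx": 167, "ty": 0, "tz": 14, "yaw": 0}, {"tx": 167, "ty": 0, "tz": 14, "yaw": 0}, {"tx": 167, "ty": 0, "tz": 14, "yaw": 0}])

```text
time: 66.6
eef_pos: [0.6092, 0.274, 0.1467]
tcp_rot: [-0.707, 0.002, -0.001, 0.707]
ft_force: [1.0, 0.6, -1.2]
opening: 0.0231
```

```bash
python3 - <<'E'
from h import *
im,o=snap('top','t8');cv2.imwrite('pics/t8z.png',cv2.resize(im[110:240,90:290],None,fx=4,fy=4,interpolation=cv2.INTER_CUBIC)[:,:,::-1])
print(o['eef_pos'],o['opening'],o['ft_force'])
im,o=snap('scene','s7');cv2.imwrite('pics/s7z.png',cv2.resize(im[100:260,260:440],None,fx=3.5,fy=3.5)[:,:,::-1])
im,o=snap('wrist','w21')
E
```

```text
[0.6092 0.274  0.1467] 0.02308894922544629 [ 1.0121  0.643  -1.174 ]
```

View pics/t8z.png

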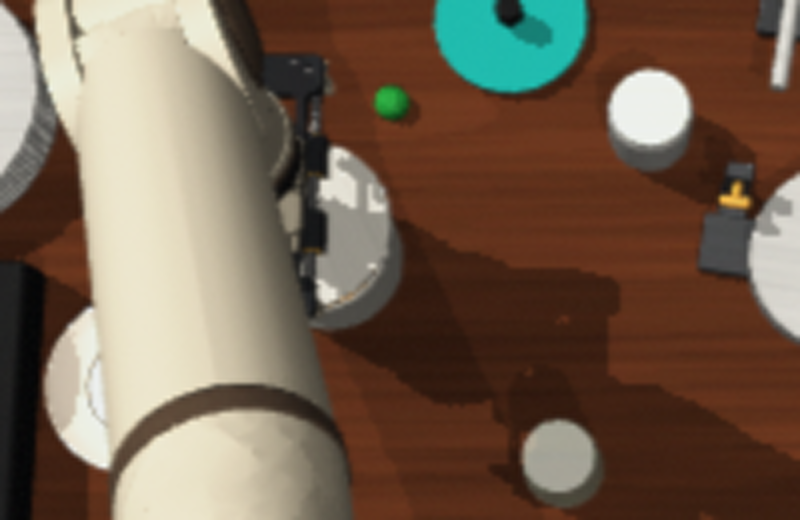

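View pics/s7z.png

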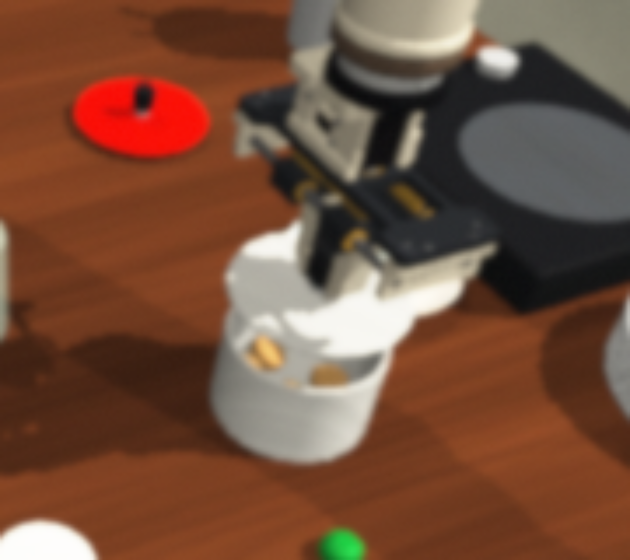

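View pics/w21.png

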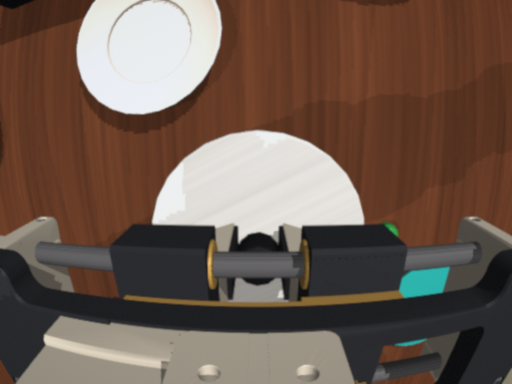

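```bash
python3 - <<'E'
from h import *
print(onz('top',90+392/4,110+225/4,.118)[1]+.066, onz('top',90+400/4,110+252/4,.0)[1]+.06)
print(onz('scene',260+227/3.5,100+285/3.5,.118), [proj('scene',[.6092,.269,.115])])
c=[.6092,.269,.118]
for cy in (.264,.269,.274):
  P=np.array([proj('scene',[.6092+.066*np.cos(t),cy+.066*np.sin(t),.118]) for t in np.linspace(0,6.28,200)]); q=(P-[260,100])*3.5; print(cy,q.min(0),q.max(0))
  P=np.array([proj('top',[.6092+.066*np.cos(t),cy+.066*np.sin(t),.118]) for t in np.linspace(0,6.28,200)]); q=(P-[90,110])*4; print(cy,q.min(0),q.max(0))
P=np.array([proj('top',[.6105+.06*np.cos(t),.2705+.06*np.sin(t),.075]) for t in np.linspace(0,6.28,200)]); q=(P-[90,110])*4; print(q.min(0),q.max(0))
E
```

```text
0.2678053878787628 0.273167352320428
[0.578 0.214 0.118] [array([350.0617, 184.5976])]
0.264 [217.0318 236.3074] [405.2618 359.5998]
0.264 [225.1795 142.8298] [396.9707 309.2141]
0.269 [223.0089 234.7619] [411.0404 357.6673]
0.269 [218.667 142.875] [390.4735 309.2659]
0.274 [228.9665 233.2213] [416.7998 355.7416]
0.274 [212.1541 142.9203] [383.9758 309.3176]
[238.5584 164.7125] [389.3664 310.9883]
```

Call:
apply_moves(deltas=[{"tx": 1, "ty": 5, "tz": 1, "yaw": 0}, {"tx": 1, "ty": 15, "tz": 1, "yaw": 0}, {"tx": 1, "ty": 25, "tz": 1, "yaw": 0}, {"tx": 1, "ty": 32, "tz": 1, "yaw": 0}, {"tx": 1, "ty": 36, "tz": 1, "yaw": 0}, {"tx": 1, "ty": 38, "tz": 1, "yaw": 0}, {"tx": 1, "ty": 40, "tz": 1, "yaw": 0}, {"tx": 1, "ty": 40, "tz": 1, "yaw": 0}, {"tx": 1, "ty": 40, "tz": 1, "yaw": 0}, {"tx": 1, "ty": 40, "tz": 1, "yaw": 0}])

```text
time: 68.0
eef_pos: [0.6112, 0.2749, 0.1069]
tcp_rot: [-0.707, 0.002, -0.002, 0.707]
ft_force: [0.1, 0.1, -0.8]
opening: 0.0231
```

```bash
python3 - <<'E'
from h import *
im,o=snap('scene','s8');cv2.imwrite('pics/s8z.png',cv2.resize(im[100:260,260:440],None,fx=3.5,fy=3.5)[:,:,::-1])
print(o['eef_pos'],o['opening'],o['ft_force'])
E
```

```text
[0.6112 0.2749 0.1069] 0.023118198159515053 [ 0.0565  0.0513 -0.7728]
```

View pics/s8z.png

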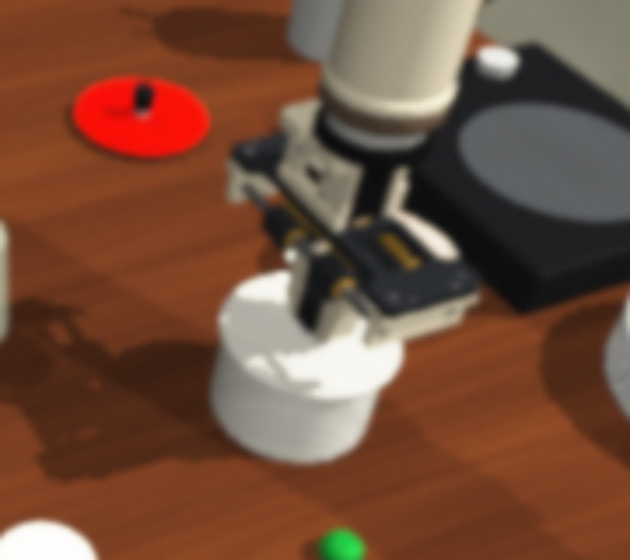

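Call:
apply_moves(deltas=[{"tx": 0, "ty": 1, "tz": 0, "yaw": 0}, {"tx": 0, "ty": 1, "tz": 0, "yaw": 0}, {"tx": 0, "ty": 1, "tz": 0, "yaw": 0}, {"tx": 0, "ty": 1, "tz": 0, "yaw": 0}, {"tx": 0, "ty": 0, "tz": 0, "yaw": 0}, {"tx": 0, "ty": -20, "tz": 0, "yaw": 0}, {"tx": 0, "ty": -60, "tz": 0, "yaw": 0}, {"tx": 0, "ty": -110, "tz": 0, "yaw": 0}, {"tx": 0, "ty": -140, "tz": 0, "yaw": 0}, {"tx": 0, "ty": -150, "tz": 0, "yaw": 0}], hand=0.45)

```text
time: 69.3
eef_pos: [0.6125, 0.2753, 0.2609]
tcp_rot: [-0.706, -0.0, -0.004, 0.708]
ft_force: [0.9, 0.3, 0.5]
opening: 0.0506
```

```bash
python3 - <<'E'
from h import *
im,o=snap('wrist','w22')
print(o['eef_pos'],o['opening'],o['ft_force'])
im,o=snap('scene','s9');cv2.imwrite('pics/s9z.png',cv2.resize(im[100:260,260:440],None,fx=3.5,fy=3.5)[:,:,::-1])
E
```

```text
[0.6125 0.2753 0.2609] 0.05063408593292841 [0.8844 0.2911 0.5485]
```

View pics/w22.png

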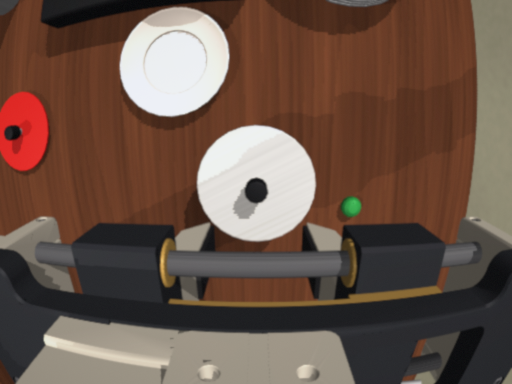

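View pics/s9z.png

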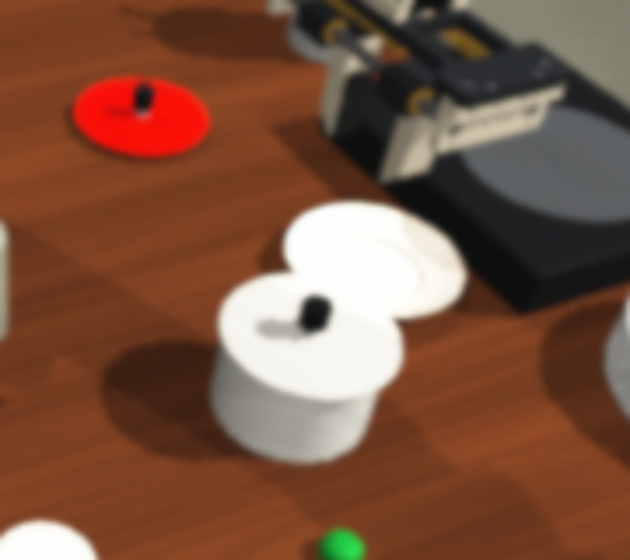

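```bash
python3 - <<'E'
from h import *
def tri(a,b):
    (o1,d1),(o2,d2)=a,b
    A=np.stack([d1,-d2],1); s=np.linalg.lstsq(A,o2-o1,rcond=None)[0]
    p,q=o1+d1*s[0],o2+d2*s[1]; print((p+q)/2,np.linalg.norm(p-q)); return (p+q)/2
im=cv2.imread('pics/s4z.png'); 
t=tri(ray('top',357.0,156.0),ray('scene',30+165/2.1-.3,120+103/2.1-.3))
# brass nose
tri(ray('top',90+443/2.4-.3,80+185/2.4-.3),ray('scene',30+424/2.1-.3,120+264/2.1-.3))
# fit bed ellipse in top image
im=cv2.imread('pics/top0.png')[:,:,::-1]
im2=cv2.imread('pics/t7.png')[:,:,::-1]
g=cv2.cvtColor(im2,cv2.COLOR_RGB2HSV); m=((g[...,1]<60)&(g[...,2]>110)).astype(np.uint8); m[:, :270]=0;m[:,329:]=0;m[:145]=0;m[205:]=0
k,l,s,c=cv2.connectedComponentsWithStats(m); i=1+np.argmax(s[1:,4]); print(c[i],s[i])
mm=(l==i).astype(np.uint8); cn=max(cv2.findContours(mm,0,2)[0],key=len); h=cv2.convexHull(cn); e=cv2.fitEllipse(h); print(e); b=onz('top',*e[0],.032); print(b)
v=t[:2]-b[:2]; print('yaw',np.degrees(np.arctan2(v[0],-v[1])), np.linalg.norm(v))
E
```

```text
[ 0.5837 -0.2663  0.3075] 0.0001557037502839492
[ 0.6492 -0.0663  0.077 ] 0.0029073501010521627
[300.8483 174.0056] [ 277  151   48   47 1793]
((300.90374755859375, 174.0158233642578), (46.75971221923828, 48.38727951049805), 107.91777801513672)
[ 0.6019 -0.1577  0.032 ]
yaw -9.554719812933675 0.1100732618751157
```

```bash
cat >> h.py <<'E'
bed=np.array([.6019,-.1577]); ey=np.array([.165,.9863])
def pw(yp,z): return np.append(bed+ey*yp,z)
def corner(th,r): return pw(-.095+r*np.cos(th)-.019*np.sin(th)-.0095, .045+r*np.sin(th)+.019*np.cos(th)+.022)
E
python3 - <<'E'
from h import *
print(arm.get_obs()['eef_pos'])
delta(pw(-.165,.36),xdir=-9.5)
print(corner(1.6,.228),pw(-.165,.291))
E
```

```text
[0.6116 0.275  0.2585]
d tx ty tz mm [ -33.7 -102.4 -595.5]
xdir now -0.3 yaw exact 9.2 mod180 9.2
[ 0.5804 -0.2861  0.2943] [ 0.5747 -0.3204  0.291 ]
```

Call:
apply_moves(deltas=[{"tx": 0, "ty": -30, "tz": -15, "yaw": 0}, {"tx": -2, "ty": -60, "tz": -50, "yaw": 3}, {"tx": -5, "ty": -90, "tz": -90, "yaw": 6}, {"tx": -8, "ty": -110, "tz": -130, "yaw": 9}, {"tx": -10, "ty": -125, "tz": -175, "yaw": 9}, {"tx": -12, "ty": -130, "tz": -220, "yaw": 9}, {"tx": -15, "ty": -130, "tz": -265, "yaw": 9}, {"tx": -18, "ty": -130, "tz": -310, "yaw": 9}, {"tx": -20, "ty": -130, "tz": -350, "yaw": 9}, {"tx": -22, "ty": -130, "tz": -380, "yaw": 9}], hand=1)

```text
time: 70.65
eef_pos: [0.5859, -0.1081, 0.3855]
tcp_rot: [0.705, -0.059, 0.058, -0.705]
ft_force: [0.4, -0.4, -0.3]
opening: 0.0004
```

```bash
python3 - <<'E'
from h import *
print(arm.get_obs()['eef_pos'],arm.get_obs()['opening'])
delta(pw(-.165,.36),xdir=-9.5)
E
```

```text
[ 0.5859 -0.1081  0.3855] 0.0003878516987405137
d tx ty tz mm [  24.    25.6 -211.2]
xdir now -9.5 yaw exact 0.0 mod180 0.0
```

Call:
apply_moves(deltas=[{"tx": 2, "ty": 0, "tz": -25, "yaw": 0}, {"tx": 6, "ty": 0, "tz": -60, "yaw": 0}, {"tx": 11, "ty": 0, "tz": -100, "yaw": 0}, {"tx": 16, "ty": 0, "tz": -140, "yaw": 0}, {"tx": 20, "ty": 0, "tz": -175, "yaw": 0}, {"tx": 23, "ty": 0, "tz": -200, "yaw": 0}, {"tx": 24, "ty": 0, "tz": -211, "yaw": 0}, {"tx": 24, "ty": 0, "tz": -211, "yaw": 0}, {"tx": 24, "ty": 0, "tz": -211, "yaw": 0}, {"tx": 24, "ty": 0, "tz": -211, "yaw": 0}])

```text
time: 71.9
eef_pos: [0.5773, -0.3157, 0.3867]
tcp_rot: [-0.705, 0.056, -0.057, 0.705]
ft_force: [-0.5, 0.1, 0.1]
opening: 0.0005
```

```bash
python3 - <<'E'
from h import *
o=arm.get_obs();print(o['eef_pos'])
delta(pw(-.165,.292),xdir=-9.5)
im,o=snap('scene','s10');cv2.imwrite('pics/s10z.png',cv2.resize(im[0:320,20:330],None,fx=1.8,fy=1.8)[:,:,::-1])
im,o=snap('top','t10');cv2.imwrite('pics/t10z.png',cv2.resize(im[80:280,210:460],None,fx=3,fy=3)[:,:,::-1])
E
```

```text
[ 0.5773 -0.3157  0.3867]
d tx ty tz mm [-1.9 94.7 -5.1]
xdir now -9.2 yaw exact 0.3 mod180 0.3
```

View pics/s10z.png

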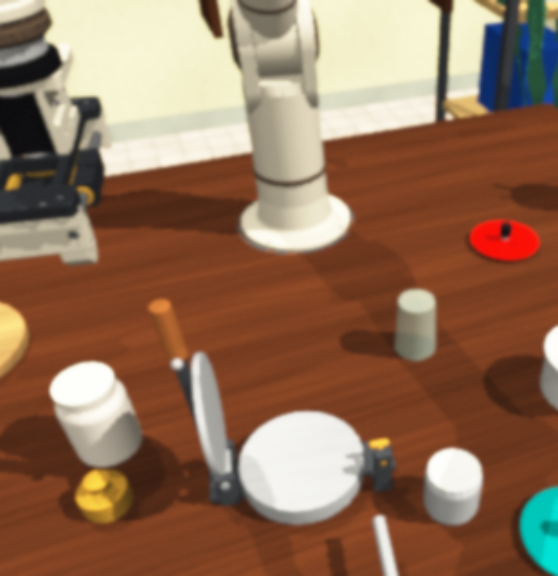

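View pics/t10z.png

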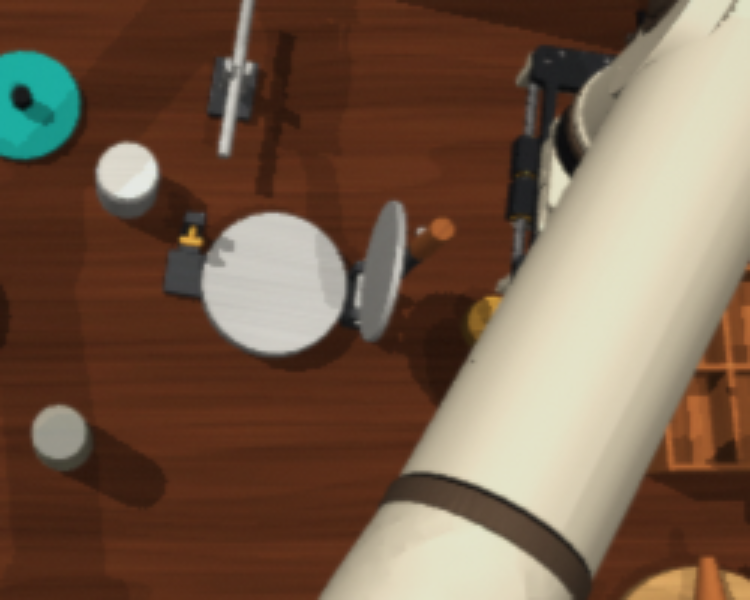

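Call:
apply_moves(deltas=[{"tx": -2, "ty": 15, "tz": -5, "yaw": 0}, {"tx": -2, "ty": 40, "tz": -5, "yaw": 0}, {"tx": -2, "ty": 70, "tz": -5, "yaw": 0}, {"tx": -2, "ty": 88, "tz": -5, "yaw": 0}, {"tx": -2, "ty": 95, "tz": -5, "yaw": 0}, {"tx": -2, "ty": 95, "tz": -5, "yaw": 0}, {"tx": -2, "ty": 95, "tz": -5, "yaw": 0}, {"tx": -2, "ty": 95, "tz": -5, "yaw": 0}, {"tx": -2, "ty": 95, "tz": -5, "yaw": 0}, {"tx": -2, "ty": 95, "tz": -5, "yaw": 0}])

```text
time: 73.25
eef_pos: [0.5741, -0.3218, 0.292]
tcp_rot: [0.705, -0.057, 0.057, -0.705]
ft_force: [0.2, 0.6, 0.4]
opening: 0.0006
```

```bash
python3 - <<'E'
from h import *
o=arm.get_obs();print(o['eef_pos'])
M=R.from_quat(o['tcp_rot']).as_matrix()
prev=o['eef_pos']
for th in np.arange(1.6,-.03,-.08):
    print(round(th,2),np.round(M.T@(corner(th,.228)-o['eef_pos'])*1000))
E
```

```text
[ 0.5741 -0.3218  0.292 ]
1.6 [ 0. -2. 36.]
1.52 [ 1. -4. 55.]
1.44 [ 1. -4. 73.]
1.36 [ 1. -2. 91.]
1.28 [  1.   1. 109.]
1.2 [  1.   6. 127.]
1.12 [  1.  11. 144.]
1.04 [  1.  19. 161.]
0.96 [  1.  27. 177.]
0.88 [  1.  37. 193.]
0.8 [  1.  48. 207.]
0.72 [  1.  60. 221.]
0.64 [  1.  74. 234.]
0.56 [  1.  88. 245.]
0.48 [  1. 103. 255.]
0.4 [  1. 119. 265.]
0.32 [  1. 135. 272.]
0.24 [  1. 152. 279.]
0.16 [  1. 170. 284.]
0.08 [  1. 188. 288.]
-0.0 [  1. 206. 290.]
```

Call:
apply_moves(deltas=[{"tx": 0, "ty": -2, "tz": 15, "yaw": 0}, {"tx": 0, "ty": -2, "tz": 28, "yaw": 0}, {"tx": 0, "ty": -2, "tz": 37, "yaw": 0}, {"tx": 0, "ty": -3, "tz": 46, "yaw": 0}, {"tx": 1, "ty": -4, "tz": 55, "yaw": 0}, {"tx": 1, "ty": -4, "tz": 66, "yaw": 0}, {"tx": 1, "ty": -3, "tz": 79, "yaw": 0}, {"tx": 1, "ty": -1, "tz": 94, "yaw": 0}, {"tx": 1, "ty": 1, "tz": 109, "yaw": 0}, {"tx": 1, "ty": 4, "tz": 120, "yaw": 0}])

```text
time: 74.5
eef_pos: [0.5948, -0.2019, 0.2875]
tcp_rot: [-0.705, 0.057, -0.057, 0.705]
ft_force: [-0.2, -1.9, 1.3]
opening: 0.0005
```

```bash
python3 - <<'E'
from h import *
o=arm.get_obs();print(o['eef_pos'],o['ft_force'])
im,o=snap('scene','s11');cv2.imwrite('pics/s11z.png',cv2.resize(im[0:320,20:330],None,fx=1.8,fy=1.8)[:,:,::-1])
E
```

```text
[ 0.5948 -0.2019  0.2875] [-0.1512 -1.8579  1.2836]
```

View pics/s11z.png

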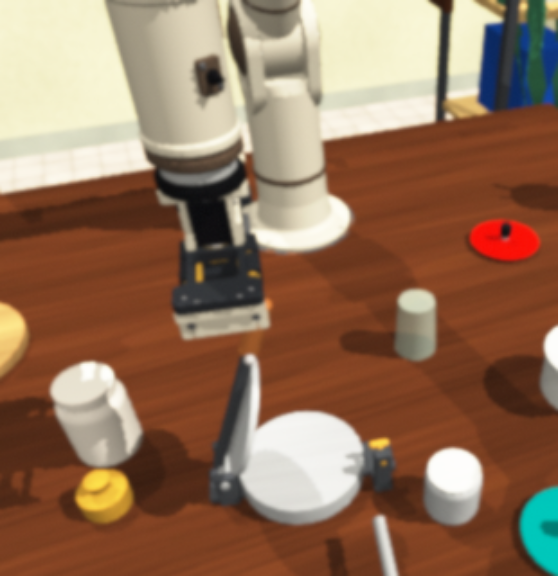

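Call:
apply_moves(deltas=[{"tx": 0, "ty": 4, "tz": 14, "yaw": 0}, {"tx": 0, "ty": 10, "tz": 30, "yaw": 0}, {"tx": 0, "ty": 17, "tz": 45, "yaw": 0}, {"tx": 0, "ty": 26, "tz": 61, "yaw": 0}, {"tx": 0, "ty": 36, "tz": 76, "yaw": 0}, {"tx": 0, "ty": 47, "tz": 90, "yaw": 0}, {"tx": 0, "ty": 60, "tz": 104, "yaw": 0}, {"tx": 0, "ty": 73, "tz": 116, "yaw": 0}, {"tx": 0, "ty": 84, "tz": 125, "yaw": 0}, {"tx": 0, "ty": 92, "tz": 130, "yaw": 0}])

```text
time: 75.8
eef_pos: [0.6153, -0.0744, 0.1948]
tcp_rot: [-0.705, 0.057, -0.057, 0.705]
ft_force: [0.1, 0.9, 2.9]
opening: 0.0004
```

```bash
python3 - <<'E'
from h import *
o=arm.get_obs();print(o['eef_pos'],o['ft_force'])
M=R.from_quat(o['tcp_rot']).as_matrix()
for th in np.arange(.56,-.03,-.04):
    print(round(th,2),np.round(M.T@(corner(th,.230)-o['eef_pos'])*1000))
im,o=snap('scene','s12');cv2.imwrite('pics/s12z.png',cv2.resize(im[0:320,20:330],None,fx=1.8,fy=1.8)[:,:,::-1])
E
```

```text
[ 0.6153 -0.0744  0.1948] [0.0763 0.8512 2.873 ]
0.56 [  0. -10.  -4.]
0.52 [ 1. -3.  1.]
0.48 [1. 5. 6.]
0.44 [ 1. 13. 11.]
0.4 [ 1. 21. 16.]
0.36 [ 1. 29. 20.]
0.32 [ 1. 37. 23.]
0.28 [ 1. 46. 27.]
0.24 [ 1. 55. 30.]
0.2 [ 1. 64. 33.]
0.16 [ 1. 72. 35.]
0.12 [ 1. 81. 37.]
0.08 [ 1. 90. 39.]
0.04 [  1. 100.  40.]
-0.0 [  1. 109.  41.]
```

View pics/s12z.png

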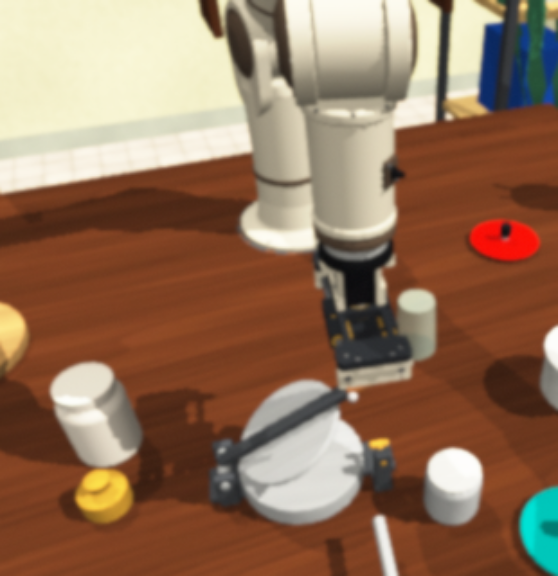

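Lever at about 0.5 rad, 3 N. Continue to ~0.1.

Call:
apply_moves(deltas=[{"tx": 0, "ty": 8, "tz": 8, "yaw": 0}, {"tx": 0, "ty": 18, "tz": 14, "yaw": 0}, {"tx": 0, "ty": 29, "tz": 20, "yaw": 0}, {"tx": 0, "ty": 40, "tz": 25, "yaw": 0}, {"tx": 0, "ty": 51, "tz": 29, "yaw": 0}, {"tx": 0, "ty": 62, "tz": 32, "yaw": 0}, {"tx": 0, "ty": 72, "tz": 35, "yaw": 0}, {"tx": 0, "ty": 80, "tz": 37, "yaw": 0}, {"tx": 0, "ty": 84, "tz": 38, "yaw": 0}, {"tx": 0, "ty": 84, "tz": 38, "yaw": 0}])

```text
time: 77.1
eef_pos: [0.6214, -0.0376, 0.1115]
tcp_rot: [-0.705, 0.057, -0.057, 0.705]
ft_force: [0.9, -0.1, 2.2]
opening: 0.0002
```

```bash
python3 - <<'E'
from h import *
o=arm.get_obs();print(o['eef_pos'],o['ft_force'])
M=R.from_quat(o['tcp_rot']).as_matrix()
for th in np.arange(.12,-.05,-.02):
    print(round(th,2),np.round(M.T@(corner(th,.230)-o['eef_pos'])*1000))
E
```

```text
[ 0.6214 -0.0376  0.1115] [ 0.8812 -0.1349  2.187 ]
0.12 [ 1. -2. -0.]
0.1 [1. 3. 1.]
0.08 [1. 7. 2.]
0.06 [ 1. 12.  2.]
0.04 [ 1. 16.  3.]
0.02 [ 1. 21.  3.]
-0.0 [ 1. 26.  4.]
-0.02 [ 1. 30.  4.]
-0.04 [ 1. 35.  4.]
```

Call:
apply_moves(deltas=[{"tx": 0, "ty": 3, "tz": 1, "yaw": 0}, {"tx": 0, "ty": 6, "tz": 1, "yaw": 0}, {"tx": 0, "ty": 9, "tz": 2, "yaw": 0}, {"tx": 0, "ty": 12, "tz": 2, "yaw": 0}, {"tx": 0, "ty": 15, "tz": 3, "yaw": 0}, {"tx": 0, "ty": 18, "tz": 3, "yaw": 0}, {"tx": 0, "ty": 20, "tz": 3, "yaw": 0}, {"tx": 0, "ty": 22, "tz": 3, "yaw": 0}, {"tx": 0, "ty": 24, "tz": 3, "yaw": 0}, {"tx": 0, "ty": 24, "tz": 3, "yaw": 0}])

```text
time: 78.35
eef_pos: [0.6218, -0.0345, 0.0875]
tcp_rot: [-0.705, 0.057, -0.057, 0.705]
ft_force: [-0.7, 0.3, 1.5]
opening: 0.0003
```

```bash
python3 - <<'E'
from h import *
o=arm.get_obs();print(o['eef_pos'],o['ft_force'])
im,o=snap('scene','s13');cv2.imwrite('pics/s13z.png',cv2.resize(im[100:320,100:330],None,fx=2.5,fy=2.5)[:,:,::-1])
E
```

```text
[ 0.6218 -0.0345  0.0875] [-0.6731  0.325   1.496 ]
```

View pics/s13z.png

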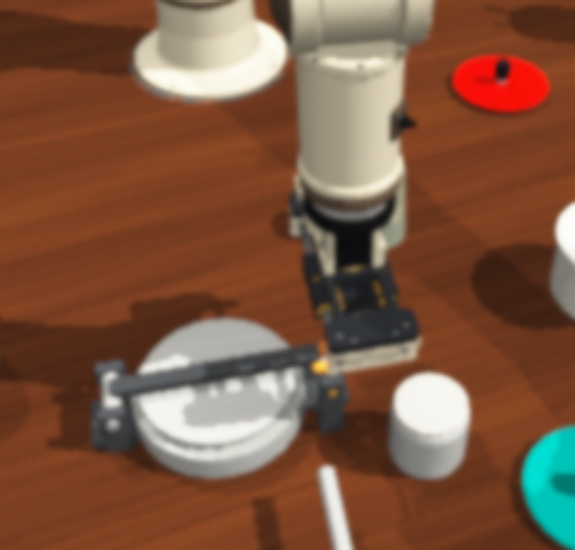

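Call:
apply_moves(deltas=[{"tx": 0, "ty": 1, "tz": 0, "yaw": 0}, {"tx": 0, "ty": 2, "tz": 0, "yaw": 0}, {"tx": 0, "ty": 3, "tz": 0, "yaw": 0}, {"tx": 0, "ty": 3, "tz": 0, "yaw": 0}, {"tx": 0, "ty": 4, "tz": 0, "yaw": 0}, {"tx": 0, "ty": 4, "tz": 0, "yaw": 0}, {"tx": 0, "ty": 4, "tz": 0, "yaw": 0}, {"tx": 0, "ty": 4, "tz": 0, "yaw": 0}, {"tx": 0, "ty": 4, "tz": 0, "yaw": 0}, {"tx": 0, "ty": 4, "tz": 0, "yaw": 0}])

```text
time: 79.65
eef_pos: [0.622, -0.0344, 0.085]
tcp_rot: [-0.704, 0.057, -0.057, 0.705]
ft_force: [-4.0, 1.6, 11.3]
opening: 0.0001
```

Call:
apply_moves(deltas=[{"tx": 0, "ty": 1, "tz": 0, "yaw": 0}, {"tx": 0, "ty": 1, "tz": 0, "yaw": 0}, {"tx": 0, "ty": -2, "tz": 0, "yaw": 0}, {"tx": 0, "ty": -5, "tz": 0, "yaw": 0}, {"tx": 0, "ty": -10, "tz": 0, "yaw": 0}, {"tx": 0, "ty": -15, "tz": 0, "yaw": 0}, {"tx": 0, "ty": -20, "tz": 0, "yaw": 0}, {"tx": 0, "ty": -25, "tz": 0, "yaw": 0}, {"tx": 0, "ty": -25, "tz": 0, "yaw": 0}, {"tx": 0, "ty": -25, "tz": 0, "yaw": 0}])

```text
time: 80.9
eef_pos: [0.6219, -0.0347, 0.1086]
tcp_rot: [-0.705, 0.057, -0.057, 0.705]
ft_force: [-0.2, -0.8, 0.7]
opening: 0.0004
```

```bash
python3 - <<'E'
from h import *
o=arm.get_obs();print(o['eef_pos'],o['ft_force'])
im,o=snap('scene','s14');cv2.imwrite('pics/s14z.png',cv2.resize(im[100:320,100:330],None,fx=2.5,fy=2.5)[:,:,::-1])
E
```

```text
[ 0.6219 -0.0347  0.1086] [-0.2371 -0.8107  0.669 ]
```

View pics/s14z.png

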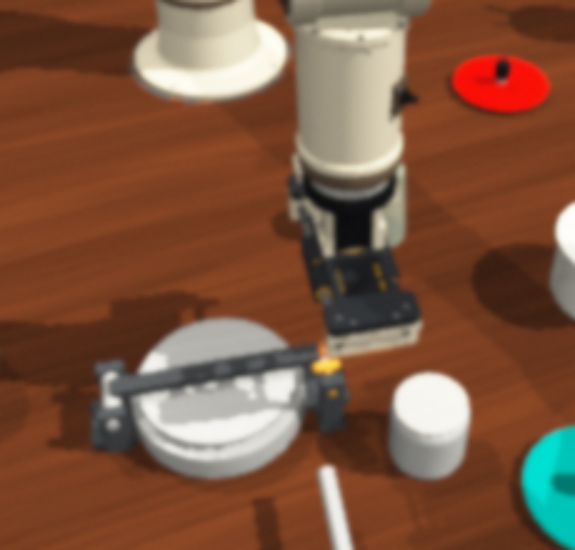

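Call:
apply_moves(deltas=[{"tx": 0, "ty": -20, "tz": 0, "yaw": 0}, {"tx": 0, "ty": -50, "tz": 0, "yaw": 0}, {"tx": 0, "ty": -90, "tz": 0, "yaw": 0}, {"tx": -20, "ty": -130, "tz": 0, "yaw": 0}, {"tx": -50, "ty": -160, "tz": 0, "yaw": 0}, {"tx": -90, "ty": -180, "tz": 0, "yaw": 0}, {"tx": -130, "ty": -190, "tz": 0, "yaw": 0}, {"tx": -150, "ty": -190, "tz": 0, "yaw": 0}, {"tx": -150, "ty": -190, "tz": 0, "yaw": 0}, {"tx": -150, "ty": -190, "tz": 0, "yaw": 0}])

```text
time: 82.2
eef_pos: [0.4748, -0.0107, 0.2996]
tcp_rot: [-0.705, 0.057, -0.058, 0.705]
ft_force: [0.1, 0.4, -0.7]
opening: 0.0004
```

```bash
python3 - <<'E'
from h import *
o=arm.get_obs();print(o['eef_pos'],o['ft_force'],o['time'])
im,o=snap('scene','s15');cv2.imwrite('pics/s15z.png',cv2.resize(im[110:350,30:400],None,fx=2.1,fy=2.1,interpolation=cv2.INTER_CUBIC)[:,:,::-1])
im,o=snap('top','t15');cv2.imwrite('pics/t15z.png',cv2.resize(im[80:280,90:420],None,fx=2.4,fy=2.4,interpolation=cv2.INTER_CUBIC)[:,:,::-1])
E
```

```text
[ 0.4748 -0.0107  0.2996] [ 0.1439  0.4163 -0.7016] 82.2
```

View pics/s15z.png

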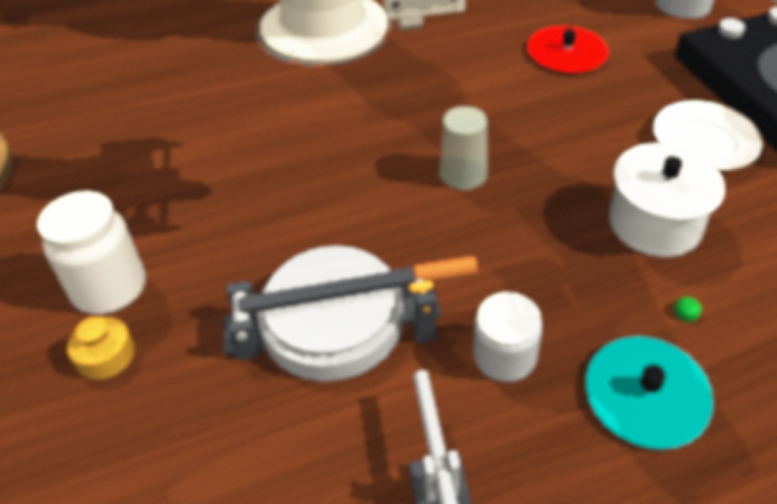

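View pics/t15z.png

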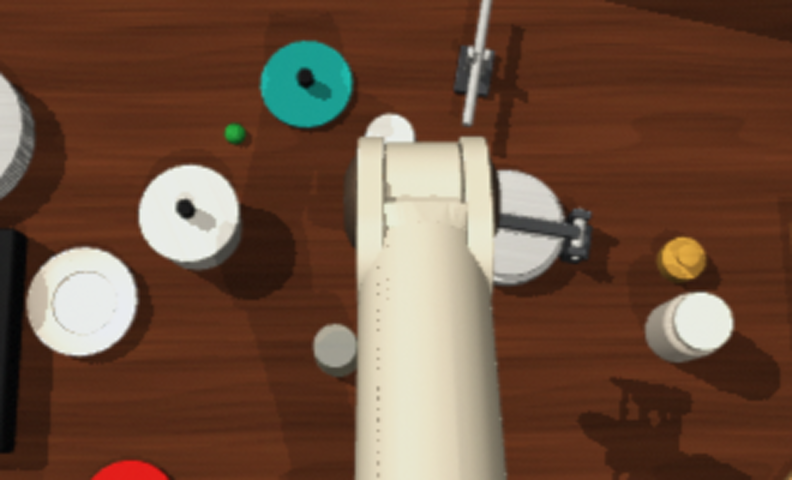

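```bash
python3 -c "
from workcell import arm
print(arm.finish_job())"
```

```text
the job is handed in; nothing more can be done
None
```

The job is done and handed in at about 82 s of the 208 s allowed; handing in gives no verdict.

- **Shells:** All seven (three from the bed, four from the shelf) are in the aluminium pot. I counted seven in the wrist picture before the lid went on. The last views showed no shell on the shelf or the bed; the arm hid part of the shelf from the top camera, but the scene camera showed that part clear.
- **Lid:** It sits level on the pot. In the top view its centre matches the pot's rim as first measured, so the pot did not visibly move.
- **Lever:** I pushed it down only after that, with 11 N at the end. It stayed shut when I let go, and it was still shut in the last picture with the robot well clear.
- **Other things:** The bystanders and look-alikes appear where they stood in the last views. I judged this by eye.

**Disagreement:** The wrist camera put the lid's knob and the pot about 6 mm further to the robot's left than the two fixed cameras did. For the lid I used the knob-to-pot distance, on which all three agreed to about 5 mm.

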